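Pin, load and zero the bottle agitator

ROBOT

A 6-joint arm with a two-finger parallel gripper is mounted at the origin on the work surface. World frame = base frame: x ahead of the robot, y to its left, z up, the work surface at z = 0. Lengths are in m, angles in rad, forces in N, time in s.
With the tool pointing down it reaches from about 0.375 to 0.9 m from the base axis. Payload 3.1 kg.
Tool frame: the origin (TCP) lies midway between the tips of the shut fingers; the grasp point (between the pads) lies 19 mm behind it; x points along the fingers, z is the direction in which the jaws open and shut, and the axes are right-handed (so a half turn about x gives the same grasp; the last joint's range is limited). The gripper opens to 87 mm and grips with 3 to 60 N. Pads are 19 mm wide; open, the fingers measure 117 mm over their backs; the gripper's body (75 mm by 190 mm) begins 51 mm behind the grasp point.
Start: joints at [1.133, 0.527, 1.433, -0, 1.181, -0.178], TCP at [0.161, 0.604, 0.223] pointing down, gripper open.
Joint ranges: [-3.08, 3.08], [-0.75, 2.2], [0.22, 2.44], [-1.43, 4.57], [0, 2.65], [-2.85, 2.85]. Speed limits (rad/s): [2.79, 2.79, 3.14, 3.14, 3.14, 3.14].

INTERFACE

Orientations are given as a unit quaternion [x, y, z, w].
In Python, from rig import robot, optics, workorder gives the robot as it stands.
- The arm moves only by the tool arm_command, never from a script. Its argument "plan" is a list of rows, each a list of 7 numbers: the shift along the tool's x, y, z in cm, then the turn, a rotation vector about the tool's x, y, z in rad, then the finger opening in cm, from 0 to 8.7. In form: [[x, y, z, ax, ay, az, gripper], ...]. A call has 1 to 12 rows; each row shifts and turns the pose as measured when the row begins, along the tool's axes as they then stand; what a row does not reach is not made up. A row lasts 1/8 s, in which the tool goes at most 62.5 mm and 10.7 degrees, less where a joint would pass 70% of its speed; a pose out of reach is approached as far as the arm can. A call with a gripper value outside its range is refused whole. The fingers move at their own pace and stop on an object; "grip_force" is the grip in N (left out, the last holds). Time passes only in rows, so rows that do not move let the fingers close. It gives the time, the measured TCP pose, the force and the opening at its end, in the units of the state.
- robot.get_obs(): the state, without advancing time (a new reading comes with each control period).
- optics.camera(name): name is "scene" or "top"; returns (picture, depth): 400x640x3 uint8, blue, green, red; 400x640 float32, m along the optical axis (not along the pixel's ray), 0 where there is no reading.
- optics.camera_info(name): a dict with "mtx" (3x3 intrinsics, pixels), "position" and "rotation" of the camera in the world. Camera axes: x right, y down, z forward; pixel columns grow to the right and rows downward; lengths in m; the calibration is good to about 2 mm. A picture is of the moment at which its call begins. camera_info takes no time and is no camera call.
- workorder.hand_in(): hands the job in, once; it reports no verdict.
The state is a dict: "time": time; "q": joint angles; "joint_velocities": joint speeds; "joint_torque": joint torques, N m; "position": TCP position; "tool_rot": TCP orientation; "ft_force": force on the tool from outside, world axes, zero at the start; "moment": the same for the moment, N m; "grip_width": finger opening in m.
Only numpy, scipy, OpenCV 4.12 (cv2) and the standard library are available. Lean on these libraries where they do the work, as an engineer would, in place of code of your own. Each camera call takes 0.05 s, during which the arm holds its last target. There are 200 camera calls.

TASK

Get the bottle agitator ready for its run: set the lock pin in the bore on top of the bearing block and turn the cradle by its crank until the pin finds the hidden cross-hole in the shaft and is fully home. With the cradle locked, load every sample bottle upright, one to a cell, and swing the retaining bar right down over them. Last, zero the revolution counter by pressing its recessed reset button fully in with the stylus, stand the stylus back in its place in the tool block, and leave the other glass and bottles on the bench standing.

Things in the scene. Friction and masses are not known exactly. Their poses are not given: they have to be found in the camera images.
- bore (a point): Mouth of the upright 14 mm lock bore in the flat top (70 x 50 mm, 171.5 mm above the bench) of the aluminium bearing block at one end of the bottle agitator, a fixed machine standing anywhere within a few cm and turned by up to 0.08 rad. Axes of the machine: y along its level shaft from the block to the white drive box at the far end, x across (away from the robot), z up.
- shaft_axis (a point): Point on the shaft axis, 56.5 mm straight below bore; fixed; same axes. The cradle turns about this y (positive: its top goes to +x). Inside the block the shaft is 44 mm thick, its top 34.5 mm below the bore's mouth; one 14.5 mm cross-hole, out of sight, runs right through it. It lines up with the bore at some unknown cradle angle within 0.1 rad of upright.
- crank_grip (a point): Middle of the crank's grey round handle: 22 mm thick, 64 mm long, parallel to the shaft, free to spin; 92 mm from the bore along -y of bore. It goes round the shaft axis at 60 mm, straight above it when the cradle is upright. Starts 0.35 to 0.85 rad over to +x. About 7 N at the handle turns it; the cradle stays where it is left.
- lock_pin: Steel lock pin, 0.14 kg: shank 12 mm thick, 85 mm long, chamfered tip; dark knurled knob 28 mm across, 28 mm tall. Origin at the tip, z to the knob. Starts upright in a 15 mm hole, 50 mm deep, of the grey tool block. In the bore it rests on the shaft with 50 mm of shank showing and drops by itself once the cross-hole is under it (if it sticks half-way, rock the crank a little); home, the shaft has some 0.06 rad of play.
- pin_collar (a point): Point on the lock pin's axis at the underside of its knob, 85 mm above the tip; it meets bore when the pin is fully home.
- cradle_mid (a point): Middle of the inner floor of the cradle, an open aluminium tray of four cells in a row: middles at y = -87, -29, 29, 87 mm from here, each 64 mm (x) by 54 mm (y) inside and 60 mm deep, walls 4 mm. y along the shaft, z out of the open top; the shaft axis is 45 mm up this z. End lugs at x = +42 mm reach 119 mm above the floor and carry the retaining bar.
- bar_mid (a point): Middle of the retaining bar: a round bar (10 mm steel in a 13 mm grey sleeve), 222 mm long, parallel to the shaft, on two 45 mm arms hinged on the cradle's end lugs at x = +45 mm, 109 mm above the cradle floor. Down, it lies over the middles of the caps, which come 9 mm below the bar's axis.
- bar (a joint): Turn of the retaining bar about its hinge (parallel to y of the cradle): 0 = down over the bottles (a stop), growing as it swings up and back to +x; 2.2 to 2.4 rad at the start. It stays where it is left; about 3 N at the bar moves it.
- bottle1: White wide-mouth sample bottle, 46 mm thick, 100 mm tall, its 38 mm cap being the top 22 mm, on a 32 mm neck; about 0.14 kg. Origin in the middle of its underside, z up. Two to four such bottles, all alike, stand on the bench.
- bottle2: White wide-mouth sample bottle, 46 mm thick, 100 mm tall, its 38 mm cap being the top 22 mm, on a 32 mm neck; about 0.14 kg. Origin in the middle of its underside, z up. Two to four such bottles, all alike, stand on the bench.
- bottle3: White wide-mouth sample bottle, 46 mm thick, 100 mm tall, its 38 mm cap being the top 22 mm, on a 32 mm neck; about 0.14 kg. Origin in the middle of its underside, z up. Two to four such bottles, all alike, stand on the bench.
- bottle4: White wide-mouth sample bottle, 46 mm thick, 100 mm tall, its 38 mm cap being the top 22 mm, on a 32 mm neck; about 0.14 kg. Origin in the middle of its underside, z up. Two to four such bottles, all alike, stand on the bench.
- stylus: Setting stylus, 135 mm long, 0.05 kg: steel tip 8 mm thick, 40 mm long, then a black handle 16 mm thick, 95 mm long. Origin at the tip's end, z to the handle. Starts upright, tip down, in its hole of the grey tool block, the handle resting on the block's top.
- stylus_tip (a point): The end of the stylus's tip.
- stylus_rest (a point): Where the stylus's tip is when it stands in its place: in an 11 mm hole, 50 mm deep, of the fixed grey tool block (70 x 160 mm, top 60 mm above the bench), 40 mm below the hole's mouth. z up; y along the block from the pin's hole to this one, 90 mm apart.
- reset_top (a point): Middle of the top of the counter's white reset button, 15 mm across, 10 mm down an upright round recess 19 mm wide in the top panel of the drive box (panel 130 mm above the bench). Moves down with the button.
- reset_button (a joint): Travel of the reset button: 0 out, 0.005 m fully in; it springs back. 2.4 N starts it, 5.4 N holds it fully in.
- flask: Glass conical flask, 68 mm wide, 110 mm tall, standing among the bottles; origin under its middle.
- dish: Low glass dish, 90 mm wide, 35 mm tall; origin under its middle.
- beaker: Glass beaker, 72 mm wide, 90 mm tall, behind; origin under its middle.
- wash_bottle: Wash bottle, 68 mm wide, 185 mm tall; origin under its middle.
- reagent: Brown reagent bottle, 72 mm wide, 160 mm tall, behind; origin under its middle.
Things that resemble listed ones, but are neither listed nor needed, are in the scene too. Leave any orange or turquoise look-alike of the lock_pin alone.

How it is judged:
By the outcome, as a careful person would: the job done as asked, in the order asked, and still so for the second after the job is handed in, with the robot touching nothing.
Of bottle1, bottle2, bottle3, bottle4 only 2 to 4 are there at a start; the rules pass over those that are not, and their reading is None.
At some moment in a run one of bottle1, bottle2, bottle3, bottle4 may be knocked a few centimetres aside while the robot is not near it.
It also fails if it takes over 210 s, if anything falls off the work surface, if the arm or the gripper's body presses on something with over 40 N, if the wrist force passes 120 N, or if a joint passes its speed limit or range.

## Working session

There is one attempt and no reset: what is moved stays moved. The work goes in short steps, Python scripts to look and compute and a tool call to move; the robot and the scene stay as the last step left them, time stands still between calls to the robot, and variables do not carry over. Pictures are saved under pics/ and viewed, about 12 in all and at most 16, crops included, and the job is handed in when it is done.

Besides the shell and the picture viewer there is one more tool, called as name(argument=value, ...), one argument or row to a line, values as JSON. arm_command: Moves the arm, as the interface text tells. Its arguments: {"type":"object","properties":{"plan":{"type":"array"},"grip_force":{"type":"number"}},"required":["plan"]}

```bash
ls; mkdir -p pics; cat > h.py <<'E'
import numpy as np, cv2
from rig import robot, optics, workorder
from scipy.spatial.transform import Rotation as R
def cam(n):
    im,d=optics.camera(n); i=optics.camera_info(n)
    K=np.array(i['mtx']); r=np.array(i['rotation']); 
    if r.shape!=(3,3): r=R.from_quat(r).as_matrix()
    return im,d,K,r,np.array(i['position'])
def cloud(c):
    im,d,K,r,p=c
    v,u=np.mgrid[0:400,0:640]
    P=np.stack([(u-K[0,2])/K[0,0]*d,(v-K[1,2])/K[1,1]*d,d],-1)@r.T+p
    P[d==0]=np.nan
    return P
def ray(c,u,v,z):
    im,d,K,r,p=c
    w=r@np.array([(u-K[0,2])/K[0,0],(v-K[1,2])/K[1,1],1]); return p+w*(z-p[2])/w[2]
def proj(c,X):
    im,d,K,r,p=c
    q=K@(r.T@(np.array(X)-p)); return q[:2]/q[2]
def st():
    o=robot.get_obs(); np.set_printoptions(precision=4,suppress=True)
    print(o['time'],np.array(o['position']),R.from_quat(o['tool_rot']).as_matrix().round(3).tolist(),'q',np.array(o['q']),'F',np.array(o['ft_force']),o['grip_width'])
    return o
E
python3 - <<'E'
from h import *
for n in('scene','top'):
    c=cam(n); cv2.imwrite(f'pics/{n}0.png',c[0]); np.savez(f'{n}0.npz',*c)
    print(n,c[2].tolist(),c[3].round(3).tolist(),c[4])
st()
E
```

```text
pics
scene [[435.01040134365513, 0.0, 321.70778815441133], [0.0, 435.01040134365513, 196.83484677262186], [0.0, 0.0, 1.0]] [[0.616, 0.57, -0.544], [0.788, -0.463, 0.407], [-0.02, -0.679, -0.734]] [ 1.11288974 -0.46647903  0.95742632]
top [[493.7134579479276, 0.0, 321.3984101196697], [0.0, 493.7134579479276, 193.38728984293837], [0.0, 0.0, 1.0]] [[0.007, -0.989, 0.146], [-1.0, -0.009, -0.012], [0.013, -0.146, -0.989]] [ 0.31200906 -0.01763029  1.59423732]
0.1 [0.1603 0.6034 0.2217] [[-0.001, -0.966, 0.257], [-0.002, 0.257, 0.966], [-1.0, 0.0, -0.002]] q [ 1.1325  0.5284  1.4337 -0.      1.1814 -0.1785] F [-0.1642 -0.4516 -0.6736] 0.08702406573155864
```

View pics/scene0.png

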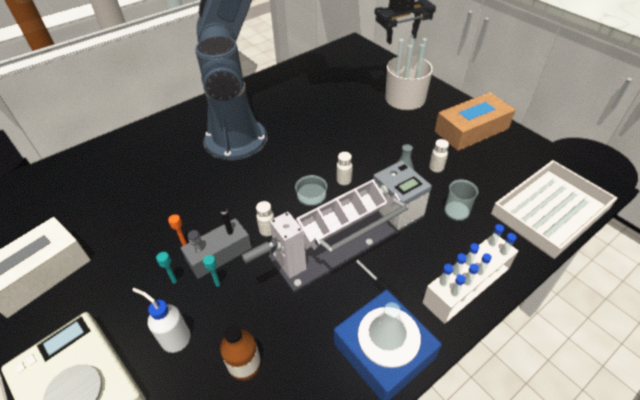

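View pics/top0.png

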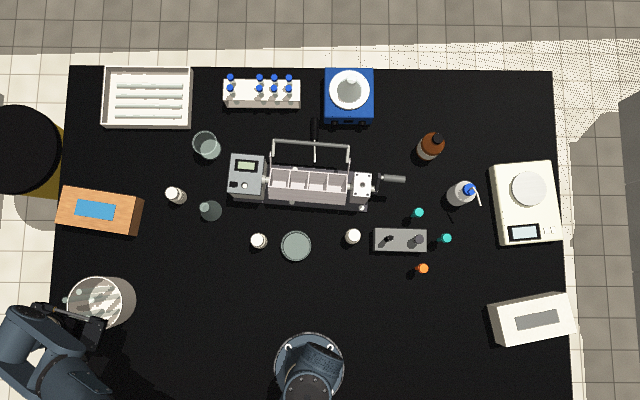

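The scene view shows the machine in the centre, its crank at (262,250) and its drive box at (400,185). In the top view the three bottles are at (175,195), (258,240) and (353,236). The bearing block is at (362,184), the tool block at (400,240), and the button is near (240,186).

```bash
python3 - <<'E'
from h import *
L=lambda n:[np.load(f'{n}0.npz')[f'arr_{i}'] for i in range(5)]
t=L('top');s=L('scene')
a=cv2.resize(t[0][130:280,220:460],None,fx=3.3,fy=3.3,interpolation=cv2.INTER_CUBIC);cv2.imwrite('pics/t1.png',a)
b=cv2.resize(s[0][140:320,140:440],None,fx=2.6,fy=2.6,interpolation=cv2.INTER_CUBIC);cv2.imwrite('pics/s1.png',b)
P=cloud(t)
for nm,(u,v) in dict(b1=(175,193),b2=(258,239),b3=(353,235),block=(362,184),tool=(400,247),pinA=(388,240),stB=(420,240),crank=(395,179),box=(245,185),bar=(312,142),flask=(210,210),dish=(296,246),beak=(206,145),floor=(310,190),bench=(300,300)).items(): print(nm,P[v,u])
E
```

```text
b1 [0.52995185 0.41219514 0.09385771]
b2 [0.39113792 0.15398403 0.10258545]
b3 [ 0.40573674 -0.13242846  0.09781003]
block [ 0.55545188 -0.15640926  0.1403705 ]
tool [ 0.37196879 -0.2802162   0.06458032]
pinA [ 0.38979825 -0.23379377  0.12933019]
stB [ 0.39089449 -0.3302625   0.1228248 ]
crank [ 0.56509707 -0.24952337  0.17658242]
box [0.55268318 0.19554742 0.11879373]
bar [ 0.67469437 -0.00600119  0.17177885]
flask [0.48046407 0.30696528 0.07679184]
dish [ 0.37520906  0.04344685 -0.00208223]
beak [ 0.70567178  0.34612693 -0.00419258]
floor [ 0.53495013 -0.00131587  0.14641658]
bench [ 0.20522966  0.02827804 -0.00141864]
```

View pics/t1.png

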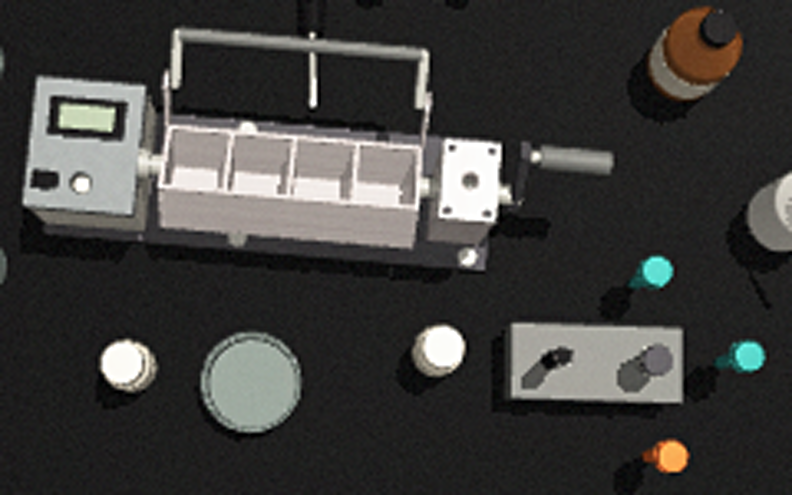

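View pics/s1.png

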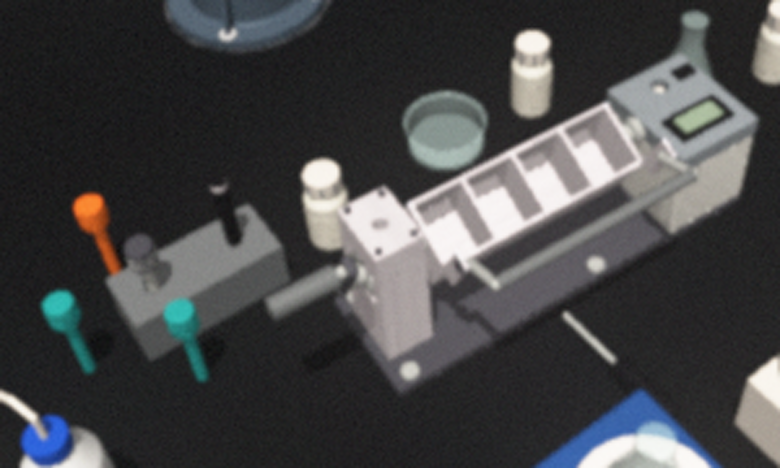

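The crops show the pin's dark knob at crop (658,359) on the tool block's right and the black stylus at (556,357). The bore is at (470,181), the button at (80,184), and the crank handle runs from (535,156) to (612,162). The cradle is tilted.

```bash
python3 - <<'E'
from h import *
L=lambda n:[np.load(f'{n}0.npz')[f'arr_{i}'] for i in range(5)]
t=L('top');s=L('scene')
f=lambda x,y:(x/3.3-.35+220,y/3.3-.35+130)
g=lambda x,y:(x/2.6-.3+140,y/2.6-.3+140)
def rt(x,y,z): return ray(t,*f(x,y),z)
def rs(x,y,z): return ray(s,*g(x,y),z)
print('bore',rt(470,181,.1715),rs(380,224,.1715))
C=[rt(*p,.1715) for p in((447,141),(499,144),(494,222),(441,219))]
print('block',np.mean(C,0),C)
print('button',rt(81,184,.12),rs(659,87,.12))
print('knobtop',rt(658,359,.123),rs(140,247,.123))
print('styl top',rt(566,353,.155),rs(220,188,.155), 'base',rs(235,242,.06))
B=[rt(*p,.06) for p in((510,324),(684,326),(684,404),(511,401))]
print('tool',np.mean(B,0),B)
for (x,y),(x2,y2) in [((535,156),(612,162)),]:
    for z in(.15,.165): print('crank',z,rt(x,y,z),rt(x2,y2,z))
print('crank s',[ (z,rs(272,306,z),rs(338,277,z)) for z in(.15,.165)])
for n,c in(('t',t),('s',s)):
    hsv=cv2.cvtColor(c[0],cv2.COLOR_BGR2HSV)
    m=((hsv[...,2]>150)&(hsv[...,1]<60)).astype('u1')
    for X in([.53,.412,.1],[.391,.154,.1],[.406,-.132,.1]):
        u,v=proj(c,X).round().astype(int); r=16
        sub=m[v-r:v+r,u-r:u+r]; k,l,stt,ce=cv2.connectedComponentsWithStats(sub)
        i=1+np.argmax(stt[1:,4]); print(n,ray(c,ce[i][0]+u-r,ce[i][1]+v-r,.1 if n=='t' else .085),stt[i])
print('cap s', rs(533,43,.1),rs(322,171,.1))
hsv=cv2.cvtColor(t[0],cv2.COLOR_BGR2HSV)
E
```

```text
bore [ 0.54876397 -0.15364802  0.1715    ] [ 0.55078914 -0.15255102  0.1715    ]
block [ 0.54844159 -0.15387874  0.1715    ] [array([ 0.58461711, -0.13334943,  0.1715    ]), array([ 0.5823522, -0.1796262,  0.1715   ]), array([ 0.51227265, -0.17468558,  0.1715    ]), array([ 0.51452438, -0.12785375,  0.1715    ])]
button [0.5512171  0.19776042 0.12      ] [0.54685648 0.20419969 0.12      ]
knobtop [ 0.39550454 -0.32747036  0.123     ] [ 0.3972119  -0.32431501  0.123     ]
styl top [ 0.39833122 -0.23937096  0.155     ] [ 0.40830763 -0.23855206  0.155     ] base [ 0.39803262 -0.23546208  0.06      ]
tool [ 0.394294   -0.28338029  0.06      ] [array([ 0.43091783, -0.20143338,  0.06      ]), array([ 0.43037476, -0.36604043,  0.06      ]), array([ 0.35715811, -0.3642825 ,  0.06      ]), array([ 0.3587253 , -0.20176486,  0.06      ])]
crank 0.15 [ 0.5757449  -0.21450784  0.15      ] [ 0.5709124 -0.2840227  0.15     ]
crank 0.165 [ 0.57300571 -0.21246305  0.165     ] [ 0.5682234  -0.28125592  0.165     ]
crank s [(0.15, array([ 0.5514408, -0.2688819,  0.15     ]), array([ 0.56143681, -0.20719148,  0.15      ])), (0.165, array([ 0.56187115, -0.27255277,  0.165     ]), array([ 0.57168145, -0.2120084 ,  0.165     ]))]
t [0.52883877 0.41644382 0.1       ] [  6  10  19  14 167]
t [0.38907323 0.15473821 0.1       ] [  9  10  16  15 164]
t [ 0.40494673 -0.13424995  0.1       ] [ 10  10  14  14 149]
s [0.54020403 0.41414367 0.085     ] [ 10  11  16  21 254]
s [0.40020009 0.15243206 0.085     ] [ 10  11  15  21 263]
s [ 0.41595098 -0.13513959  0.085     ] [  9  11  23  21 312]
cap s [0.39283247 0.16046352 0.1       ] [ 0.40555357 -0.1304281   0.1       ]
```

```bash
cat >> h.py <<'E'
def rows(way,yaw,g,step=.045):
    """way: list of world points; tool kept pointing down, jaw axis (tool z) at heading yaw at the end"""
    o=st(); p=np.array(o['position']); M=R.from_quat(o['tool_rot'])
    def T(y): # x down, z=(cos,sin,0), y = z cross x
        z=np.array([np.cos(y),np.sin(y),0]);x=np.array([0,0,-1.]);return np.stack([x,np.cross(z,x),z],1)
    tgt=R.from_matrix(T(yaw)); pts=[p]
    for w in way:
        n=max(1,int(np.ceil(np.linalg.norm(np.array(w)-pts[-1])/step))); a=pts[-1]
        pts+=[a+(np.array(w)-a)*k/n for k in range(1,n+1)]
    tot=(M.inv()*tgt).as_rotvec(); n=max(len(pts)-1,int(np.ceil(np.linalg.norm(tot)/.17)))
    while len(pts)-1<n: pts.append(pts[-1])
    d=tot/n; out=[]; cur=M
    for a,b in zip(pts[:-1],pts[1:]):
        s=cur.inv().apply(b-a)*100; out.append([*s.round(2).tolist(),*d.round(3).tolist(),g]); cur=cur*R.from_rotvec(d)
    print(len(out)); 
    for i in range(0,len(out),12): print(str(out[i:i+12]).replace(' ',''))
E
python3 - <<'E'
from h import *
rows([(.16,.603,.3),(.40,.35,.3),(.45,0,.3),(.396,-.327,.25)],-.068,6,.055)
E
```

```text
0.1 [0.1603 0.6034 0.2217] [[-0.001, -0.966, 0.257], [-0.002, 0.257, 0.966], [-1.0, 0.0, -0.002]] q [ 1.1325  0.5284  1.4337 -0.      1.1814 -0.1785] F [-0.1642 -0.4516 -0.6736] 0.08702406573155864
23
[[-3.92,0.01,-0.03,0.06,-0.0,0.0,6],[-3.92,0.01,-0.03,0.06,-0.0,0.0,6],[0.0,-4.52,-2.09,0.06,-0.0,0.0,6],[0.0,-4.64,-1.81,0.06,-0.0,0.0,6],[0.0,-4.74,-1.53,0.06,-0.0,0.0,6],[0.0,-4.82,-1.24,0.06,-0.0,0.0,6],[0.0,-4.89,-0.95,0.06,-0.0,0.0,6],[0.0,-4.94,-0.66,0.06,-0.0,0.0,6],[0.0,-4.97,-0.36,0.06,-0.0,0.0,6],[0.0,-4.08,-2.97,0.06,-0.0,0.0,6],[0.0,-4.25,-2.72,0.06,-0.0,0.0,6],[0.0,-4.41,-2.46,0.06,-0.0,0.0,6]]
[[0.0,-4.55,-2.2,0.06,-0.0,0.0,6],[0.0,-4.67,-1.92,0.06,-0.0,0.0,6],[0.0,-4.78,-1.64,0.06,-0.0,0.0,6],[0.0,-4.87,-1.35,0.06,-0.0,0.0,6],[0.72,-4.12,-2.33,0.06,-0.0,0.0,6],[0.72,-4.25,-2.08,0.06,-0.0,0.0,6],[0.72,-4.37,-1.82,0.06,-0.0,0.0,6],[0.72,-4.47,-1.56,0.06,-0.0,0.0,6],[0.72,-4.56,-1.29,0.06,-0.0,0.0,6],[0.71,-4.63,-1.01,0.06,-0.0,0.0,6],[0.71,-4.68,-0.73,0.06,-0.0,0.0,6]]
```

arm_command(
  plan=[
    [-3.9,0,0,0.06,0,0,6],
    [-3.9,0,0,0.06,0,0,6],
    [0,-4.5,-2.1,0.06,0,0,6],
    [0,-4.6,-1.8,0.06,0,0,6],
    [0,-4.7,-1.5,0.06,0,0,6],
    [0,-4.8,-1.2,0.06,0,0,6],
    [0,-4.9,-1,0.06,0,0,6],
    [0,-4.9,-0.7,0.06,0,0,6],
    [0,-5,-0.4,0.06,0,0,6],
    [0,-4.1,-3,0.06,0,0,6],
    [0,-4.3,-2.7,0.06,0,0,6],
    [0,-4.4,-2.5,0.06,0,0,6],
  ],
)

```text
time: 1.6
position: [0.4218, 0.1869, 0.2984]
tool_rot: [-0.203, 0.68, 0.198, 0.676]
ft_force: [0.7, 0.2, -0.7]
grip_width: 0.06
```

arm_command(
  plan=[
    [0,-4.6,-2.2,0.06,0,0,6],
    [0,-4.7,-1.9,0.06,0,0,6],
    [0,-4.8,-1.6,0.06,0,0,6],
    [0,-4.9,-1.4,0.06,0,0,6],
    [0.7,-4.1,-2.3,0.06,0,0,6],
    [0.7,-4.3,-2.1,0.06,0,0,6],
    [0.7,-4.4,-1.8,0.06,0,0,6],
    [0.7,-4.5,-1.6,0.06,0,0,6],
    [0.7,-4.6,-1.3,0.06,0,0,6],
    [0.7,-4.6,-1,0.06,0,0,6],
    [0.7,-4.7,-0.7,0.06,0,0,6],
  ],
)

```text
time: 2.98
position: [0.3789, -0.3586, 0.2504]
tool_rot: [0.037, 0.707, -0.041, 0.705]
ft_force: [0.2, 0.4, 0.2]
grip_width: 0.0601
```

```bash
python3 - <<'E'
from h import *
rows([(.396,-.3265,.2),(.396,-.3265,.089)],-.068,6,.045)
E
```

```text
2.975 [ 0.3789 -0.3586  0.2504] [[-0.004, 0.109, 0.994], [-0.006, 0.994, -0.109], [-1.0, -0.006, -0.003]] q [-0.9683  0.3535  1.6569 -0.0074  1.1287 -0.8557] F [0.1634 0.4229 0.2426] 0.060134703527835336
5
[[2.51,1.71,0.68,-0.008,-0.001,0.001,6],[2.51,1.7,0.69,-0.008,-0.001,0.001,6],[3.7,0.01,0.01,-0.008,-0.001,0.001,6],[3.7,0.01,0.01,-0.008,-0.001,0.001,6],[3.7,0.0,0.0,-0.008,-0.001,0.001,6]]
```

arm_command(
  plan=[
    [2.5,1.7,0.7,-0.02,0,0,6],
    [2.5,1.7,0.7,-0.02,0,0,6],
    [0,0,0,0,0,0,6],
  ],
)

```text
time: 3.35
position: [0.3948, -0.3312, 0.1976]
tool_rot: [0.025, 0.708, -0.029, 0.705]
ft_force: [0.7, 0.3, 0.8]
grip_width: 0.0598
```

```bash
python3 - <<'E'
from h import *
rows([(.396,-.3265,.089)],-.068,6,.04)
E
```

```text
3.35 [ 0.3948 -0.3312  0.1976] [[-0.005, 0.076, 0.997], [-0.006, 0.997, -0.076], [-1.0, -0.007, -0.004]] q [-0.9104  0.4149  1.7329 -0.0093  0.9918 -0.8288] F [0.666  0.3328 0.8034] 0.059823497066486264
3
[[3.62,0.18,0.04,-0.003,-0.001,0.002,6],[3.62,0.17,0.04,-0.003,-0.001,0.002,6],[3.62,0.17,0.03,-0.003,-0.001,0.002,6]]
```

arm_command(
  plan=[
    [3.6,0.2,0,0,0,0,6],
    [3.6,0.2,0,0,0,0,6],
    [3.6,0.1,0,0,0,0,6],
    [0,0,0,0,0,0,6],
    [0,0,0,0,0,0,2],
    [0,0,0,0,0,0,2],
    [0,0,0,0,0,0,2],
    [0,0,0,0,0,0,2],
    [0,0,0,0,0,0,2],
  ],
  grip_force=20,
)

```text
time: 4.47
position: [0.3989, -0.3351, 0.0966]
tool_rot: [0.019, 0.704, -0.035, 0.709]
ft_force: [-1.0, -0.8, -2.7]
grip_width: 0.0279
```

```bash
python3 - <<'E'
from h import *
o=st(); p=o['position']
rows([(p[0],p[1],.2),(p[0],p[1],.26),(.5495,-.1535,.26)],-.068,2,.045)
E
```

```text
4.475 [ 0.3989 -0.3351  0.0966] [[0.005, 0.075, 0.997], [-0.023, 0.997, -0.075], [-1.0, -0.022, 0.007]] q [-0.9074  0.5772  1.8177 -0.015   0.7255 -0.821 ] F [-1.0296 -0.8331 -2.7418] 0.027895657104874287
4.475 [ 0.3989 -0.3351  0.0966] [[0.005, 0.075, 0.997], [-0.023, 0.997, -0.075], [-1.0, -0.022, 0.007]] q [-0.9074  0.5772  1.8177 -0.015   0.7255 -0.821 ] F [-1.0296 -0.8331 -2.7418] 0.027895657104874287
11
[[-3.45,-0.08,0.02,-0.001,0.001,0.002,2],[-3.45,-0.07,0.02,-0.001,0.001,0.002,2],[-3.45,-0.06,0.02,-0.001,0.001,0.002,2],[-3.0,-0.05,0.02,-0.001,0.001,0.002,2],[-3.0,-0.04,0.01,-0.001,0.001,0.002,2],[-0.03,3.2,2.29,-0.001,0.001,0.002,2],[-0.03,3.2,2.29,-0.001,0.001,0.002,2],[-0.02,3.2,2.29,-0.001,0.001,0.002,2],[-0.02,3.19,2.29,-0.001,0.001,0.002,2],[-0.01,3.19,2.29,-0.001,0.001,0.002,2],[-0.01,3.19,2.3,-0.001,0.001,0.002,2]]
```

arm_command(
  plan=[
    [0,0,0,0,0,0,5],
    [0,0,0,0,0,0,5],
    [0.5,0.8,0,0,0.006,0.02,5],
    [0.2,0,0,0,0,0,5],
    [0,0,0,0,0,0,5],
  ],
)

```text
time: 5.1
position: [0.4005, -0.327, 0.089]
tool_rot: [0.026, 0.706, -0.027, 0.707]
ft_force: [-0.2, -0.5, -0.3]
grip_width: 0.0505
```

```bash
python3 - <<'E'
from h import *
rows([(.396,-.3265,.089)],-.068,5,.04)
E
```

```text
5.1 [ 0.4005 -0.327   0.089 ] [[0.002, 0.076, 0.997], [-0.002, 0.997, -0.076], [-1.0, -0.002, 0.002]] q [-0.9014  0.5913  1.82    0.0008  0.7274 -0.8263] F [-0.2115 -0.5315 -0.3054] 0.05046438991070857
1
[[-0.0,0.02,-0.45,-0.008,0.002,0.002,5]]
```

Good and vertical now; close and lift.

arm_command(
  plan=[
    [0,0,-0.2,0,0,0,2],
    [0,0,0,0,0,0,2],
    [0,0,0,0,0,0,2],
    [0,0,0,0,0,0,2],
    [0,0,0,0,0,0,2],
    [0,0,0,0,0,0,2],
  ],
  grip_force=25,
)

```text
time: 5.85
position: [0.3983, -0.327, 0.089]
tool_rot: [0.026, 0.706, -0.028, 0.707]
ft_force: [0.8, -0.3, -0.4]
grip_width: 0.0272
```

arm_command(
  plan=[
    [-1.5,0,0,0,0,0,2],
    [-3,0,0,0,0,0,2],
    [-3,0,0,0,0,0,2],
    [-3,0,0,0,0,0,2],
    [-3,0,0,0,0,0,2],
    [-3,0,0,0,0,0,2],
    [-1.5,0,0,0,0,0,2],
    [0,0,0,0,0,0,2],
  ],
)

```text
time: 6.85
position: [0.3975, -0.3257, 0.2806]
tool_rot: [0.025, 0.705, -0.029, 0.708]
ft_force: [-0.3, 0.2, -1.3]
grip_width: 0.0272
```

```bash
python3 - <<'E'
from h import *
rows([(.5495,-.1535,.26)],-.068,2,.045)
E
```

```text
6.85 [ 0.3975 -0.3257  0.2806] [[0.005, 0.076, 0.997], [-0.005, 0.997, -0.076], [-1.0, -0.005, 0.005]] q [-0.9046  0.3047  1.6394  0.001   1.1903 -0.8291] F [-0.3314  0.1518 -1.321 ] 0.027234323347752686
6
[[0.34,3.05,2.31,-0.001,0.001,0.001,2],[0.34,3.05,2.31,-0.001,0.001,0.001,2],[0.34,3.05,2.31,-0.001,0.001,0.001,2],[0.34,3.04,2.32,-0.001,0.001,0.001,2],[0.34,3.04,2.32,-0.001,0.001,0.001,2],[0.34,3.04,2.33,-0.001,0.001,0.001,2]]
```

arm_command(
  plan=[
    [0,2.7,2.0,0,0,0,2],
    [0.2,3.0,2.3,0,0,0,2],
    [0.2,3.0,2.3,0,0,0,2],
    [0.2,3.0,2.3,0,0,0,2],
    [0.2,3.0,2.3,0,0,0,2],
    [0.2,3,2.3,0,0,0,2],
    [0,0,0,0,0,0,2],
    [0,0,0,0,0,0,2],
  ],
)

```text
time: 7.85
position: [0.5451, -0.1527, 0.2649]
tool_rot: [0.028, 0.709, -0.028, 0.705]
ft_force: [0.3, -0.2, -1.5]
grip_width: 0.0271
```

```bash
python3 - <<'E'
from h import *
rows([(.5495,-.1535,.26)],-.068,2,.045)
c=cam('scene')
cv2.imwrite('pics/s2.png',cv2.resize(c[0][130:290,210:360],None,fx=4,fy=3.7,interpolation=cv2.INTER_CUBIC))
E
```

```text
7.85 [ 0.5451 -0.1527  0.2649] [[-0.006, 0.078, 0.997], [0.0, 0.997, -0.078], [-1.0, -0.0, -0.006]] q [-0.4691  0.4027  1.5283 -0.0026  1.2157 -0.3901] F [ 0.282  -0.2296 -1.5266] 0.02713322293081432
1
[[0.48,-0.05,0.45,-0.01,-0.006,0.0,2]]
```

View pics/s2.png

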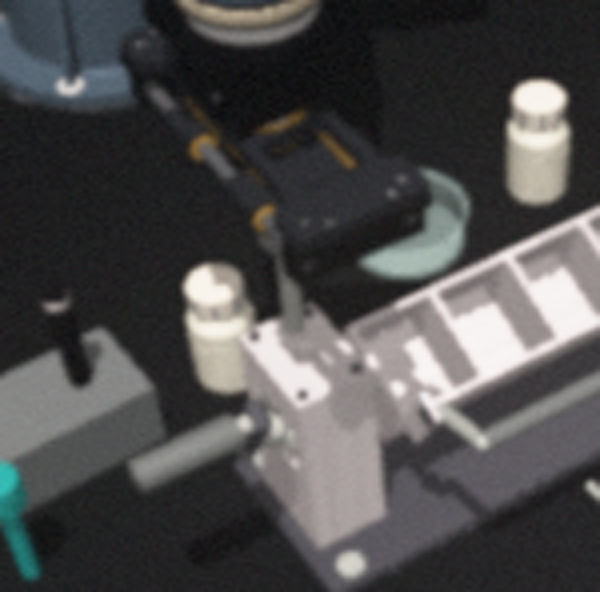

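```bash
python3 - <<'E'
from h import *
c=cam('scene')
for z in(.183,.186,.19): print(ray(c,283.75,221.35,z))
print(proj(c,(.5446,-.1527,.186)))
# pin axis edges: bright shank in rows above tip
im=c[0]
for v in range(206,224,2): print(v,im[v,276:296].mean(-1).astype(int).tolist())
E
```

```text
[ 0.54497213 -0.15329868  0.183     ]
[ 0.54717215 -0.15451189  0.186     ]
[ 0.55010551 -0.1561295   0.19      ]
[283.76285674 220.29777022]
206 [28, 32, 32, 53, 91, 105, 94, 69, 44, 33, 29, 35, 33, 33, 36, 36, 38, 38, 37, 34]
208 [31, 28, 33, 52, 92, 105, 113, 104, 86, 55, 31, 30, 29, 24, 29, 32, 29, 29, 29, 28]
210 [36, 31, 32, 51, 88, 106, 114, 112, 96, 65, 40, 39, 33, 31, 31, 28, 27, 29, 23, 25]
212 [32, 32, 30, 44, 79, 105, 111, 110, 104, 80, 76, 86, 79, 54, 34, 33, 29, 29, 30, 25]
214 [24, 27, 30, 43, 73, 101, 110, 112, 104, 86, 75, 85, 111, 115, 89, 56, 35, 29, 29, 29]
216 [95, 120, 136, 128, 119, 115, 115, 113, 106, 106, 121, 130, 143, 147, 139, 116, 73, 39, 30, 33]
218 [226, 233, 225, 183, 143, 120, 115, 115, 111, 114, 134, 144, 146, 146, 150, 147, 126, 93, 62, 51]
220 [236, 235, 223, 188, 158, 145, 135, 131, 131, 135, 140, 143, 144, 143, 146, 148, 148, 144, 131, 118]
222 [237, 237, 235, 215, 177, 153, 149, 148, 149, 152, 155, 153, 149, 145, 144, 147, 145, 158, 192, 207]
```

arm_command(
  plan=[
    [0.5,0,0.45,0,-0.006,0,2],
    [0,0,0,0,0,0,2],
    [0,0,0,0,0,0,2],
  ],
)

```text
time: 8.32
position: [0.5487, -0.1555, 0.2599]
tool_rot: [0.029, 0.706, -0.029, 0.707]
ft_force: [-0.5, -0.4, -1.4]
grip_width: 0.0273
```

```bash
python3 - <<'E'
from h import *
st()
E
```

```text
8.325 [ 0.5487 -0.1555  0.2599] [[0.001, 0.083, 0.997], [-0.001, 0.997, -0.083], [-1.0, -0.001, 0.001]] q [-0.4721  0.4111  1.5293 -0.      1.2    -0.3893] F [-0.4504 -0.3782 -1.3763] 0.027338332210635304
```

arm_command(
  plan=[
    [0,0.22,0.08,0,0,0,2],
    [0,0,0,0,0,0,2],
  ],
)

```text
time: 8.57
position: [0.5496, -0.1535, 0.26]
tool_rot: [0.029, 0.706, -0.03, 0.707]
ft_force: [-0.9, -0.4, -1.8]
grip_width: 0.027
```

arm_command(
  plan=[
    [0.5,0,0,0,0,0,2],
    [0.3,0,0,0,0,0,2],
    [0.3,0,0,0,0,0,2],
    [0,0,0,0,0,0,2],
  ],
)

```text
time: 9.07
position: [0.5505, -0.1537, 0.2495]
tool_rot: [0.029, 0.705, -0.03, 0.708]
ft_force: [0.6, -0.2, -2.0]
grip_width: 0.0272
```

arm_command(
  plan=[
    [0.3,0,-0.05,0,0,0,2],
    [0.3,0,0,0,0,0,2],
    [0,0,0,0,0,0,2],
  ],
)

```text
time: 9.45
position: [0.5517, -0.1538, 0.2434]
tool_rot: [0.029, 0.704, -0.03, 0.709]
ft_force: [0.4, 0.4, -0.5]
grip_width: 0.0273
```

arm_command(
  plan=[
    [0.4,0,-0.05,0,0.006,0,2],
    [0.4,0,-0.05,0,0,0,2],
    [0.4,0,0,0,0,0,2],
    [0,0,0,0,0,0,2],
  ],
)

```text
time: 9.95
position: [0.5517, -0.1538, 0.2304]
tool_rot: [0.029, 0.705, -0.03, 0.708]
ft_force: [1.8, 0.0, -2.2]
grip_width: 0.0271
```

arm_command(
  plan=[
    [0.5,0,-0.03,0,0,0,2],
    [0.5,0,0,0,0,0,2],
    [0,0,0,0,0,0,2],
    [0,0,0,0,0,0,5],
    [0,0,0,0,0,0,5],
    [0,0,0,0,0,0,5],
  ],
)

```text
time: 10.7
position: [0.5492, -0.1537, 0.2193]
tool_rot: [0.029, 0.707, -0.03, 0.706]
ft_force: [0.8, -0.0, 0.2]
grip_width: 0.0469
```

arm_command(
  plan=[
    [-2,0,0,0,0,0,5],
    [-3,0,0,0,0,0,5],
    [-3,0,0,0,0,0,5],
    [-3,-1,0,0,0,0,5],
    [0,-3,0,0,0,0,6],
    [0,-3,0,0,0,0,6],
    [0,-2,0,0,0,0,6],
    [0,0,0,0,0,0,6],
  ],
)

```text
time: 11.7
position: [0.5394, -0.2447, 0.3334]
tool_rot: [0.028, 0.709, -0.029, 0.704]
ft_force: [0.6, 0.8, -0.2]
grip_width: 0.0599
```

```bash
python3 - <<'E'
from h import *
c=cam('scene')
cv2.imwrite('pics/s3.png',cv2.resize(c[0][150:290,220:370],None,fx=4,fy=4,interpolation=cv2.INTER_CUBIC))
rows([(.568,-.248,.26),(.568,-.248,.149)],-.068,6)
E
```

```text
11.75 [ 0.5394 -0.2438  0.3334] [[-0.007, 0.081, 0.997], [-0.0, 0.997, -0.081], [-1.0, -0.001, -0.007]] q [-0.6109  0.3797  1.3685 -0.0042  1.3988 -0.5296] F [ 0.0914  0.5706 -0.4283] 0.06006479241669823
5
[[3.66,-0.09,1.47,-0.003,-0.001,0.0,6],[3.66,-0.1,1.46,-0.003,-0.001,0.0,6],[3.7,0.0,0.02,-0.003,-0.001,0.0,6],[3.7,0.0,0.01,-0.003,-0.001,0.0,6],[3.7,0.0,0.01,-0.003,-0.001,0.0,6]]
```

View pics/s3.png

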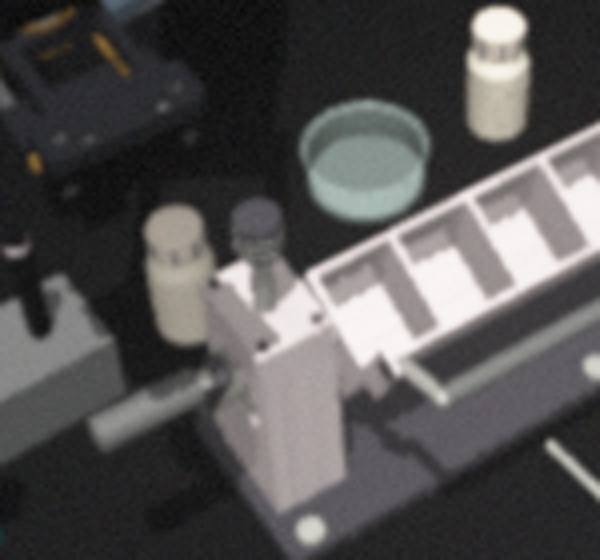

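The pin stands upright in the bore at about (262,240) in the crop, with its shank showing. The crank handle runs from (100,435) to (205,380).

arm_command(
  plan=[
    [3.6,0,1.45,0,0,0,6],
    [3.6,0,1.45,0,0.006,0,6],
    [0,0,0,0,0,0,6],
  ],
)

```text
time: 12.12
position: [0.5686, -0.2429, 0.2604]
tool_rot: [0.028, 0.711, -0.027, 0.702]
ft_force: [-1.0, 0.2, 0.5]
grip_width: 0.0599
```

```bash
python3 - <<'E'
from h import *
rows([(.568,-.249,.149)],-.068,6,.037)
E
```

```text
12.125 [ 0.5686 -0.2429  0.2604] [[-0.013, 0.078, 0.997], [0.002, 0.997, -0.078], [-1.0, 0.001, -0.013]] q [-0.5815  0.485   1.397  -0.0057  1.2712 -0.5012] F [-0.9578  0.1904  0.4986] 0.05988928002792051
4
[[2.78,-0.16,0.03,-0.003,-0.003,-0.0,6],[2.78,-0.16,0.02,-0.003,-0.003,-0.0,6],[2.78,-0.15,0.01,-0.003,-0.003,-0.0,6],[2.78,-0.15,0.01,-0.003,-0.003,-0.0,6]]
```

arm_command(
  plan=[
    [2.8,-0.1,0,0,-0.013,0,6],
    [2.8,-0.1,0,0,0,0,6],
    [2.8,-0.1,0,0,0,0,6],
    [2.8,-0.1,0,0,0,0,6],
    [0,0,0,0,0,0,6],
  ],
)

```text
time: 12.75
position: [0.5706, -0.2447, 0.1545]
tool_rot: [0.025, 0.704, -0.027, 0.71]
ft_force: [-0.6, 0.4, -0.8]
grip_width: 0.0598
```

arm_command(
  plan=[
    [0,0,0,0,0,0,1.5],
    [0,0,0,0,0,0,1.5],
    [0,0,0,0,0,0,1.5],
    [0,0,0,0,0,0,1.5],
    [0,0,0,0,0,0,1.5],
    [0,0,0,0,0,0,1.5],
  ],
  grip_force=8,
)

```text
time: 13.5
position: [0.5703, -0.2454, 0.1601]
tool_rot: [0.023, 0.703, -0.028, 0.71]
ft_force: [1.5, -0.9, -0.3]
grip_width: 0.0214
```

```bash
python3 - <<'E'
from h import *
st()
E
```

```text
13.5 [ 0.5703 -0.2454  0.1601] [[0.01, 0.072, 0.997], [-0.007, 0.997, -0.072], [-1.0, -0.007, 0.01]] q [-0.5858  0.5907  1.5121 -0.0008  1.0265 -0.5131] F [ 1.5397 -0.9117 -0.3139] 0.02140870207382276
```

arm_command(
  plan=[
    [-0.2,0,-0.5,0,0,0,1.5],
    [-0.2,0,-0.5,0,0,0,1.5],
    [-0.1,0,-0.5,0,0,0,1.5],
    [0,0,-0.2,0,0,0,1.5],
    [0,0,0,0,0,0,1.5],
  ],
)

```text
time: 14.12
position: [0.5631, -0.2448, 0.1641]
tool_rot: [0.024, 0.695, -0.03, 0.718]
ft_force: [0.6, -0.3, -1.6]
grip_width: 0.0218
```

arm_command(
  plan=[
    [-0.1,0,-0.6,0,0.02,0,1.5],
    [-0.1,0,-0.6,0,0.01,0,1.5],
    [0,0,-0.4,0,0,0,1.5],
    [0,0,-0.3,0,0,0,1.5],
    [0,0,0,0,0,0,1.5],
  ],
)

```text
time: 14.75
position: [0.5546, -0.2442, 0.1666]
tool_rot: [0.024, 0.697, -0.031, 0.716]
ft_force: [-0.2, -0.2, -1.8]
grip_width: 0.0217
```

```bash
python3 - <<'E'
from h import *
st()
c=cam('scene')
cv2.imwrite('pics/s4.png',cv2.resize(c[0][150:290,220:370],None,fx=4,fy=4,interpolation=cv2.INTER_CUBIC))
E
```

```text
14.75 [ 0.5546 -0.2442  0.1666] [[0.026, 0.079, 0.997], [-0.011, 0.997, -0.078], [-1.0, -0.009, 0.027]] q [-0.6019  0.5582  1.559   0.0069  0.9965 -0.527 ] F [-0.1757 -0.2424 -1.7908] 0.021748769260353767
```

View pics/s4.png

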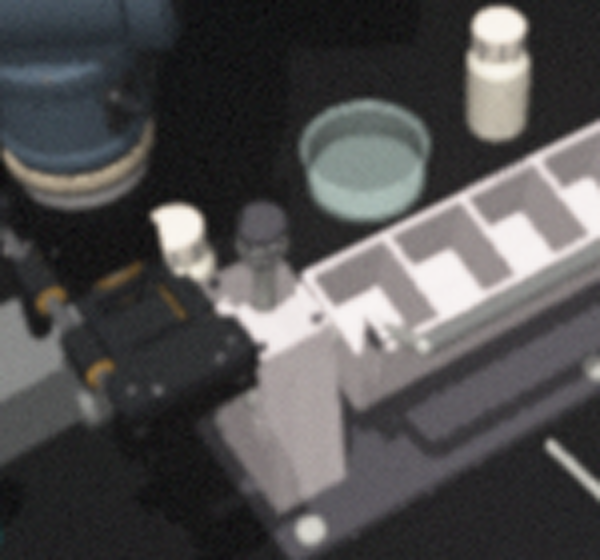

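The cradle has turned up towards level and the knob is still high at crop (262,222).

arm_command(
  plan=[
    [-0.05,0,-0.5,0,0.02,0,1.5],
    [0,0,-0.5,0,0,0,1.5],
    [0,0,-0.4,0,0,0,1.5],
    [0,0,0,0,0,0,1.5],
  ],
)

```text
time: 15.3
position: [0.5481, -0.2437, 0.1678]
tool_rot: [0.025, 0.698, -0.033, 0.715]
ft_force: [-0.7, 0.7, -2.2]
grip_width: 0.0216
```

```bash
cat >> h.py <<'E'
def knob():
    c=cam('scene'); im=c[0]; P=cloud(c)
    col=im[190:235,283:288].mean((1,2)).astype(int); print('col190..',col.tolist()); print(P[203,284],P[215,286]); return c
E
python3 - <<'E'
from h import *
st();knob()
E
```

```text
15.3 [ 0.5481 -0.2437  0.1678] [[0.023, 0.081, 0.996], [-0.012, 0.997, -0.081], [-1.0, -0.01, 0.024]] q [-0.6062  0.5502  1.5716  0.0041  0.9944 -0.5271] F [-0.7403  0.6752 -2.1506] 0.021615127811254083
col190.. [22, 22, 24, 24, 21, 24, 22, 24, 25, 23, 23, 23, 23, 23, 25, 25, 26, 27, 29, 35, 58, 80, 89, 92, 92, 92, 93, 91, 89, 79, 78, 91, 93, 100, 100, 92, 93, 119, 170, 220, 235, 237, 236, 235, 228]
[ 0.3515 -0.0377 -0.002 ] [ 0.5556 -0.1513  0.2139]
```

arm_command(
  plan=[
    [0,0,-0.3,0,0.01,0,1.5],
    [0,0,0,0,0,0,1.5],
  ],
)

```text
time: 15.6
position: [0.5468, -0.2436, 0.1679]
tool_rot: [0.025, 0.7, -0.033, 0.712]
ft_force: [1.3, -1.0, -2.2]
grip_width: 0.0219
```

```bash
python3 - <<'E'
from h import *
st();knob()
E
```

```text
15.6 [ 0.5468 -0.2436  0.1679] [[0.017, 0.082, 0.996], [-0.011, 0.997, -0.082], [-1.0, -0.01, 0.017]] q [-0.6057  0.5508  1.5698  0.0003  1.001  -0.5235] F [ 1.33   -0.978  -2.2463] 0.02186688277901003
col190.. [20, 23, 23, 26, 23, 26, 24, 24, 22, 25, 23, 24, 25, 26, 25, 24, 26, 27, 30, 30, 36, 59, 93, 106, 100, 93, 91, 93, 93, 93, 92, 93, 90, 79, 86, 97, 103, 98, 104, 137, 206, 233, 237, 235, 229]
[ 0.3541 -0.0391  0.0012] [ 0.5459 -0.1459  0.201 ]
```

arm_command(
  plan=[
    [0,0,-0.3,0,0.01,0,1.5],
    [0,0,0,0,0,0,1.5],
  ],
)

```text
time: 15.9
position: [0.5458, -0.2435, 0.1681]
tool_rot: [0.026, 0.702, -0.033, 0.711]
ft_force: [1.6, -0.1, -2.4]
grip_width: 0.0214
```

```bash
python3 - <<'E'
from h import *
st();c=knob()
for z in(.1995,.21,.25): print(z,proj(c,(.55,-.1535,z)),proj(c,(.55,-.1535,z-.028)))
E
```

```text
15.9 [ 0.5458 -0.2435  0.1681] [[0.011, 0.083, 0.996], [-0.011, 0.996, -0.083], [-1.0, -0.01, 0.012]] q [-0.6051  0.5512  1.568  -0.0029  1.007  -0.5201] F [ 1.5857 -0.086  -2.4187] 0.02138988663262438
col190.. [24, 25, 24, 23, 25, 25, 25, 25, 23, 24, 25, 23, 25, 25, 23, 27, 23, 27, 28, 31, 33, 59, 92, 104, 101, 94, 93, 93, 94, 92, 94, 93, 88, 80, 87, 96, 103, 100, 103, 138, 207, 233, 236, 235, 230]
[ 0.3544 -0.0393  0.0016] [ 0.5451 -0.1454  0.1999]
0.1995 [284.3247 218.1003] [285.3243 225.848 ]
0.21 [283.939  215.1113] [284.9543 222.9798]
0.25 [282.4126 203.2814] [283.4908 211.6373]
```

arm_command(
  plan=[
    [0,0,0.3,0,0,0,1.5],
    [0,0,0.3,0,0,0,1.5],
    [0,0,0,0,0,0,1.5],
  ],
)

```text
time: 16.32
position: [0.5463, -0.2435, 0.1681]
tool_rot: [0.026, 0.707, -0.032, 0.706]
ft_force: [1.8, 1.4, -1.6]
grip_width: 0.0219
```

arm_command(
  plan=[
    [0,0,0.3,0,0,0,1.5],
    [0,0,0,0,0,0,1.5],
    [0,0,-0.15,0,0,0,1.5],
  ],
)

```text
time: 16.7
position: [0.5472, -0.2436, 0.1681]
tool_rot: [0.026, 0.707, -0.032, 0.706]
ft_force: [3.7, 1.3, -3.6]
grip_width: 0.0218
```

```bash
python3 - <<'E'
from h import *
st();c=knob()
cv2.imwrite('pics/s5.png',cv2.resize(c[0][190:250,250:330],None,fx=8,fy=8,interpolation=cv2.INTER_CUBIC))
E
```

```text
16.7 [ 0.5472 -0.2436  0.1681] [[-0.003, 0.083, 0.997], [-0.008, 0.997, -0.083], [-1.0, -0.008, -0.002]] q [-0.6009  0.5579  1.5539 -0.0096  1.0273 -0.5131] F [ 3.6524  1.3225 -3.5794] 0.021753544585116687
col190.. [20, 23, 23, 22, 21, 23, 24, 22, 25, 24, 26, 24, 23, 24, 25, 24, 24, 25, 26, 30, 36, 58, 88, 100, 94, 88, 86, 88, 89, 92, 91, 93, 89, 79, 82, 97, 105, 102, 102, 137, 207, 233, 236, 234, 227]
[ 0.3526 -0.0383 -0.0006] [ 0.5443 -0.145   0.1989]
```

View pics/s5.png

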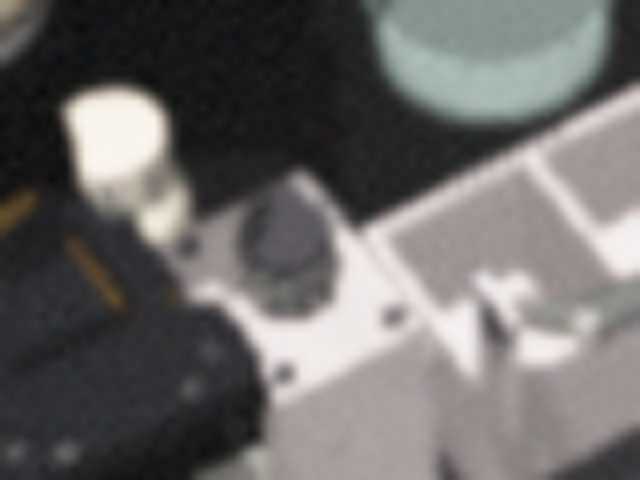

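The knob now sits flat on the block top at crop (288,245), so the pin is home. Next I release the crank and go for the bottles.

arm_command(
  plan=[
    [0,0,0,0,0,0,5],
    [0,0,0,0,0,0,5],
    [0,0,0,0,0,0,6],
    [-2.5,0,0,0,0,0,6],
    [-3.5,0,0,0,0,0,6],
    [-3.5,0,0,0,0,0,6],
    [-3.5,0,0,0,0,0,6],
    [0,0,-4,0,0,0,6],
    [0,0,-4,0,0,0,6],
    [0,0,-4,0,0,0,6],
    [0,0,0,0,0,0,6],
  ],
)

```text
time: 18.12
position: [0.4251, -0.2327, 0.3036]
tool_rot: [0.025, 0.707, -0.033, 0.706]
ft_force: [1.7, 0.5, -0.1]
grip_width: 0.06
```

```bash
python3 - <<'E'
from h import *
st()
t=cam('top');s=cam('scene')
np.savez('top1.npz',*t);np.savez('scene1.npz',*s)
cv2.imwrite('pics/t2.png',cv2.resize(t[0][125:215,220:385],None,fx=4.8,fy=4.8,interpolation=cv2.INTER_CUBIC))
for n,c in(('t',t),('s',s)):
    hsv=cv2.cvtColor(c[0],cv2.COLOR_BGR2HSV)
    m=((hsv[...,2]>150)&(hsv[...,1]<60)).astype('u1')
    for X in([.53,.412,.1],[.391,.154,.1],[.406,-.132,.1]):
        u,v=proj(c,X).round().astype(int); r=16
        sub=m[v-r:v+r,u-r:u+r]; k,l,stt,ce=cv2.connectedComponentsWithStats(sub)
        if k<2: print('none',X);continue
        i=1+np.argmax(stt[1:,4]); print(n,ray(c,ce[i][0]+u-r,ce[i][1]+v-r,.1 if n=='t' else .085),stt[i])
E
```

```text
18.125 [ 0.4251 -0.2327  0.3036] [[-0.001, 0.082, 0.997], [-0.011, 0.997, -0.082], [-1.0, -0.011, -0.0]] q [-0.726   0.237   1.6693 -0.0098  1.2284 -0.6405] F [ 1.7382  0.4535 -0.0897] 0.05998250833630442
t [0.5292 0.417  0.1   ] [  6  10  19  14 163]
t [0.3891 0.1547 0.1   ] [  9  10  16  15 164]
t [ 0.4059 -0.1334  0.1   ] [ 10  10  13  14 129]
s [0.5402 0.4139 0.085 ] [ 10  11  16  21 257]
s [0.4003 0.1524 0.085 ] [ 10  11  15  21 262]
s [ 0.4166 -0.1336  0.085 ] [ 10  11  22  21 277]
```

View pics/t2.png

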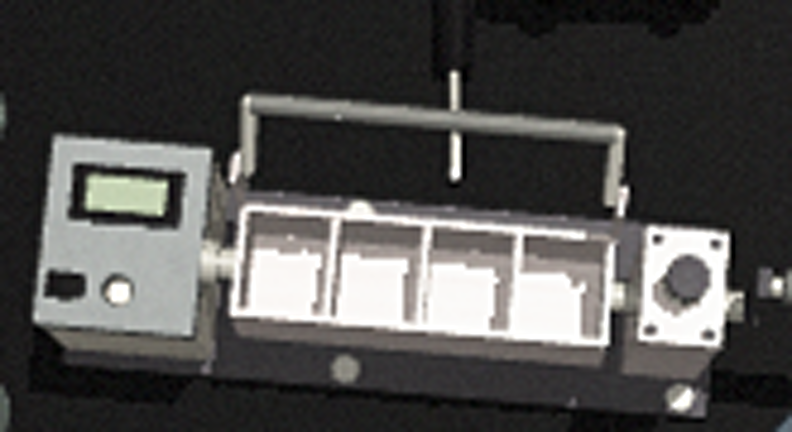

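The cradle is upright in the top crop, its rim corners at (240,205), (617,238), (605,345) and (232,318). The bar lies back from (245,103) to (622,132), and the button is at (117,291).

```bash
python3 - <<'E'
from h import *
t=[np.load('top1.npz')[f'arr_{i}'] for i in range(5)]
rt=lambda x,y,z: ray(t,x/4.8-.4+220,y/4.8-.4+125,z)
C=[rt(*p,.13) for p in((240,205),(617,238),(605,345),(232,318))]
for c in C: print(c)
m=np.mean(C,0); print('mid',m)
ya=(C[0]+C[3]-C[1]-C[2]); print('len',np.linalg.norm(ya)/2,'yaw',np.arctan2(-ya[0],ya[1]))
ya/=np.linalg.norm(ya)
for z in(.2,.213): print('bar',rt(245,103,z),rt(622,132,z))
print('bore',rt(685,277,.1995)); print('button',rt(117,291,.12))
bore=np.array([.5500,-.1537,.1715]); print('mid along',(m-bore)@ya)
for k in(-87,-29,29,87): print(k,m+ya*k/1000)
rows([(.4055,-.134,.2)],np.pi/2-.3,6.5,.05)
rows([(.4055,-.134,.2)],-.068,6.5,.05)
E
```

```text
[0.60562251 0.1214598  0.13      ]
[ 0.58682173 -0.11567974  0.13      ]
[ 0.51882752 -0.10813273  0.13      ]
[0.53374145 0.12483524 0.13      ]
mid [0.5612533  0.00562064 0.13      ]
len 0.23565746052299769 yaw -0.07159443377506927
bar [0.65419428 0.11320597 0.2       ] [ 0.63864773 -0.1140538   0.2       ]
bar [0.65100371 0.11198604 0.213     ] [ 0.63560212 -0.11315474  0.213     ]
bore [ 0.55047777 -0.15167408  0.1995    ]
button [0.5517693 0.1984414 0.12     ]
mid along 0.15971748306740344
-87 [ 0.55502991 -0.08115648  0.13      ]
-29 [ 0.55917884 -0.02330507  0.13      ]
29 [0.56332777 0.03454635 0.13      ]
87 [0.5674767  0.09239777 0.13      ]
18.225 [ 0.4279 -0.2341  0.304 ] [[0.002, 0.081, 0.997], [-0.013, 0.997, -0.081], [-1.0, -0.013, 0.003]] q [-0.7245  0.2397  1.6643 -0.0092  1.2273 -0.6402] F [ 0.6099 -0.6119  0.6677] 0.06023522421122365
8
[[3.42,3.31,-1.03,-0.169,-0.001,0.002,6.5],[3.43,3.43,-0.46,-0.169,-0.001,0.002,6.5],[3.43,3.45,0.12,-0.169,-0.001,0.002,6.5],[0.0,0.0,0.0,-0.169,-0.001,0.002,6.5],[0.0,0.0,0.0,-0.169,-0.001,0.002,6.5],[0.0,0.0,0.0,-0.169,-0.001,0.002,6.5],[0.0,0.0,0.0,-0.169,-0.001,0.002,6.5],[0.0,0.0,0.0,-0.169,-0.001,0.002,6.5]]
18.225 [ 0.4279 -0.2341  0.304 ] [[0.002, 0.081, 0.997], [-0.013, 0.997, -0.081], [-1.0, -0.013, 0.003]] q [-0.7245  0.2397  1.6643 -0.0092  1.2273 -0.6402] F [ 0.6099 -0.6119  0.6677] 0.06023522421122365
3
[[3.42,3.31,-1.03,-0.004,0.001,0.004,6.5],[3.44,3.3,-1.01,-0.004,0.001,0.004,6.5],[3.45,3.29,-0.99,-0.004,0.001,0.004,6.5]]
```

```bash
python3 - <<'E'
from h import *
rows([(.4055,-.134,.2)],.785,6.5,.05)
E
```

```text
18.225 [ 0.4279 -0.2341  0.304 ] [[0.002, 0.081, 0.997], [-0.013, 0.997, -0.081], [-1.0, -0.013, 0.003]] q [-0.7245  0.2397  1.6643 -0.0092  1.2273 -0.6402] F [ 0.6099 -0.6119  0.6677] 0.06023522421122365
6
[[3.42,3.31,-1.03,-0.144,-0.0,0.002,6.5],[3.43,3.41,-0.54,-0.144,-0.0,0.002,6.5],[3.44,3.45,-0.05,-0.144,-0.0,0.002,6.5],[0.0,0.0,0.0,-0.144,-0.0,0.002,6.5],[0.0,0.0,0.0,-0.144,-0.0,0.002,6.5],[0.0,0.0,0.0,-0.144,-0.0,0.002,6.5]]
```

arm_command(
  plan=[
    [2.5,3.3,-1.0,-0.144,0,0.002,6.5],
    [2.5,3.4,-0.5,-0.144,0,0.002,6.5],
    [3,3.4,0,-0.144,0,0.002,6.5],
    [0,0,0,-0.144,0,0.002,6.5],
    [0,0,0,-0.144,0,0.002,6.5],
    [0,0,0,-0.144,0,0.002,6.5],
    [0,0,0,0,0,0,6.5],
  ],
)

```text
time: 19.1
position: [0.4174, -0.1353, 0.2204]
tool_rot: [-0.283, 0.648, 0.276, 0.651]
ft_force: [-0.1, -0.2, 0.3]
grip_width: 0.0649
```

```bash
python3 - <<'E'
from h import *
rows([(.4055,-.134,.072)],.785,6.5,.04)
E
```

```text
19.1 [ 0.4174 -0.1353  0.2204] [[0.008, -0.727, 0.687], [-0.007, 0.687, 0.727], [-1.0, -0.011, -0.0]] q [-0.5677  0.2772  1.888  -0.0025  0.966  -1.3796] F [-0.0747 -0.2189  0.3339] 0.06487770563619967
4
[[3.71,0.28,-0.18,0.007,0.0,0.003,6.5],[3.71,0.27,-0.18,0.007,0.0,0.003,6.5],[3.71,0.26,-0.19,0.007,0.0,0.003,6.5],[3.71,0.25,-0.19,0.007,0.0,0.003,6.5]]
```

arm_command(
  plan=[
    [3.7,0.3,-0.2,0,0,0,6.5],
    [3.7,0.3,-0.2,0,0,0,6.5],
    [0,0.2,-0.2,0,0,0,6.5],
    [0,0,0,0,0,0,6.5],
  ],
)

```text
time: 19.6
position: [0.4137, -0.1371, 0.1461]
tool_rot: [-0.283, 0.647, 0.271, 0.654]
ft_force: [0.1, 0.6, -1.0]
grip_width: 0.0652
```

```bash
python3 - <<'E'
from h import *
rows([(.4055,-.134,.072)],.785,6.5,.04)
E
```

```text
19.6 [ 0.4137 -0.1371  0.1461] [[0.015, -0.721, 0.692], [-0.011, 0.692, 0.721], [-1.0, -0.019, 0.002]] q [-0.5765  0.403   1.9841 -0.0022  0.7357 -1.3809] F [ 0.0847  0.5611 -1.0189] 0.06522280002868444
2
[[3.7,0.47,-0.18,0.01,0.001,0.009,6.5],[3.7,0.43,-0.18,0.01,0.001,0.009,6.5]]
```

arm_command(
  plan=[
    [2,0.7,-0.3,0,0,0.015,6.5],
    [0,0.4,-0.2,0,0,0,6.5],
    [0,0,0,0,0,0,6.5],
  ],
)

```text
time: 19.98
position: [0.406, -0.1353, 0.1295]
tool_rot: [-0.281, 0.647, 0.273, 0.654]
ft_force: [-0.1, 1.2, 0.1]
grip_width: 0.0651
```

```bash
python3 - <<'E'
from h import *
rows([(.4055,-.134,.072)],.785,6.5,.06)
E
```

```text
19.975 [ 0.406  -0.1353  0.1295] [[0.013, -0.72, 0.694], [-0.006, 0.694, 0.72], [-1.0, -0.013, 0.004]] q [-0.5852  0.4302  2.015   0.0026  0.6824 -1.3916] F [-0.1451  1.1844  0.0718] 0.06506761921173089
1
[[5.75,0.21,0.03,0.019,0.004,0.013,6.5]]
```

arm_command(
  plan=[
    [3.2,0.2,0,0,0,0.01,6.5],
    [2.7,0.1,0,0,0,0,6.5],
    [0,0,0,0,0,0,6.5],
    [0,0,0,0,0,0,3],
    [0,0,0,0,0,0,3],
    [0,0,0,0,0,0,3],
    [0,0,0,0,0,0,3],
    [0,0,0,0,0,0,3],
    [0,0,0,0,0,0,3],
  ],
  grip_force=15,
)

```text
time: 21.1
position: [0.411, -0.1373, 0.0767]
tool_rot: [-0.283, 0.645, 0.27, 0.656]
ft_force: [-0.2, -0.2, -1.4]
grip_width: 0.0373
```

arm_command(
  plan=[
    [-2,0,0,0,0,0,3],
    [-3,0,0,0,0,0,3],
    [-3,0,0,0,0,0,3],
    [-3,0,0,0,0,0,3],
    [-3,0,0,0,0,0,3],
    [0,0,0,0,0,0,3],
  ],
)

```text
time: 21.85
position: [0.4065, -0.135, 0.2192]
tool_rot: [-0.281, 0.646, 0.272, 0.655]
ft_force: [-0.4, -0.4, -2.6]
grip_width: 0.0375
```

```bash
python3 - <<'E'
from h import *
rows([(.45,-.05,.22),(.559,-.0235,.235)],1.499,3,.05)
E
```

```text
21.85 [ 0.4065 -0.135   0.2192] [[0.017, -0.72, 0.694], [-0.007, 0.694, 0.72], [-1.0, -0.017, 0.007]] q [-0.5854  0.2613  1.9183  0.0043  0.9441 -1.3917] F [-0.3531 -0.4165 -2.6005] 0.03748205100714393
5
[[-0.03,1.38,4.57,-0.139,0.0,0.004,3],[-0.03,0.74,4.72,-0.139,0.0,0.004,3],[-0.46,-2.8,2.49,-0.139,0.0,0.004,3],[-0.47,-3.11,2.08,-0.139,0.0,0.004,3],[-0.49,-3.37,1.62,-0.139,0.0,0.004,3]]
```

arm_command(
  plan=[
    [-1,1.4,4.6,-0.14,0,0.004,3],
    [-1,0.7,4.7,-0.14,0,0.004,3],
    [0,-3,2.5,-0.14,0,0.004,3],
    [0,-3.3,2.1,-0.14,0,0.004,3],
    [0,-3.5,1.6,-0.14,0,0.004,3],
    [0,0,0,0,0,0,3],
  ],
)

```text
time: 22.6
position: [0.5628, -0.0194, 0.2304]
tool_rot: [-0.483, 0.515, 0.493, 0.509]
ft_force: [-0.3, 1.0, -1.7]
grip_width: 0.0374
```

```bash
python3 - <<'E'
from h import *
rows([(.565,-.0235,.235)],1.499,3,.05)
E
```

```text
22.6 [ 0.5628 -0.0194  0.2304] [[-0.017, -0.999, 0.047], [0.005, 0.047, 0.999], [-1.0, 0.017, 0.004]] q [-0.2334  0.4417  1.5685  0.0013  1.1486 -1.7577] F [-0.3208  0.9952 -1.7166] 0.03741159574172308
1
[[-0.46,-0.23,-0.4,0.025,0.004,-0.017,3]]
```

arm_command(
  plan=[
    [0,-0.3,-0.45,0.02,0.004,-0.017,3],
    [0,0,0,0,0,0,3],
    [2,0,0,0,0,0,3],
    [0,0,0,0,0,0,3],
  ],
)

```text
time: 23.1
position: [0.5602, -0.0246, 0.207]
tool_rot: [-0.479, 0.519, 0.484, 0.516]
ft_force: [-0.2, 0.4, -0.8]
grip_width: 0.0375
```

```bash
python3 - <<'E'
from h import *
rows([(.565,-.0235,.15)],1.499,3,.05)
c=cam('scene')
cv2.imwrite('pics/s6.png',cv2.resize(c[0][140:260,250:430],None,fx=4,fy=4,interpolation=cv2.INTER_CUBIC))
E
```

```text
23.1 [ 0.5602 -0.0246  0.207 ] [[-0.008, -0.997, 0.072], [0.001, 0.072, 0.997], [-1.0, 0.008, 0.001]] q [-0.2429  0.4634  1.6066 -0.0005  1.0794 -1.741 ] F [-0.2355  0.395  -0.8448] 0.03754861372677477
2
[[2.85,-0.26,0.07,-0.0,0.0,-0.004,3],[2.85,-0.24,0.07,-0.0,0.0,-0.004,3]]
```

View pics/s6.png

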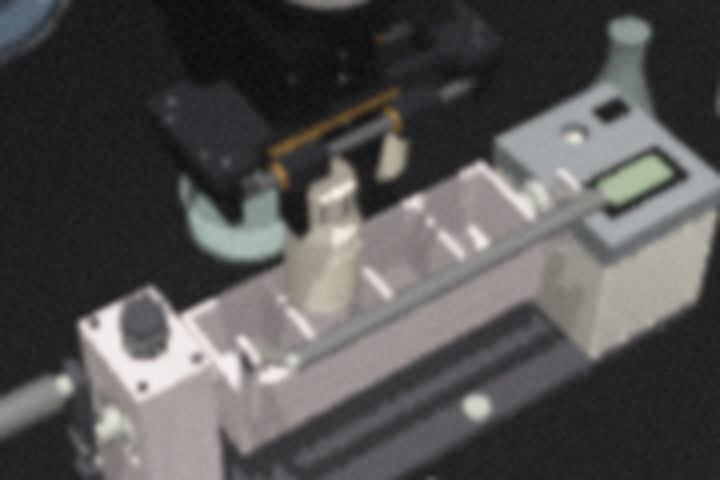

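The bottle hangs over the second cell, its underside near crop (328,300), between the walls at (300,320) and (375,280).

arm_command(
  plan=[
    [0,-0.45,0.05,0,0,-0.006,3],
    [1.5,-0.1,0,0,0,0,3],
    [1.5,0,0,0,0,0,3],
    [0,0,0,0,0,0,3],
  ],
)

```text
time: 23.65
position: [0.5679, -0.0252, 0.1779]
tool_rot: [-0.483, 0.517, 0.48, 0.519]
ft_force: [-0.3, 0.1, -0.6]
grip_width: 0.0376
```

```bash
python3 - <<'E'
from h import *
rows([(.565,-.0235,.15)],1.499,3,.05)
E
```

```text
23.65 [ 0.5679 -0.0252  0.1779] [[0.005, -0.997, 0.073], [-0.0, 0.073, 0.997], [-1.0, -0.005, -0.0]] q [-0.2412  0.5064  1.6255  0.0008  1.0051 -1.7393] F [-0.2679  0.0943 -0.6428] 0.03759983199742794
1
[[2.79,0.32,0.15,-0.001,-0.0,0.005,3]]
```

arm_command(
  plan=[
    [1.5,0.1,0.1,0,0,0,3],
    [1.0,0,0,0,0,0,3],
    [0.3,0,0,0,0,0,3],
    [0,0,0,0,0,0,3],
  ],
)

```text
time: 24.15
position: [0.5671, -0.024, 0.1474]
tool_rot: [-0.482, 0.517, 0.48, 0.519]
ft_force: [0.6, 0.5, -0.6]
grip_width: 0.0375
```

arm_command(
  plan=[
    [0,0,0,0,0,0,5],
    [0,0,0,0,0,0,5],
    [0,0,0,0,0,0,5],
    [-2,0,0,0,0,0,5],
    [-3,0,0,0,0,0,6.5],
    [-3,0,0,0,0,0,6.5],
    [0,4.5,3.5,0,0,0,6.5],
    [0,4.5,4.5,0,0,0,6.5],
    [0,4.5,4.5,0,0,0,6.5],
    [0,4,4.5,0,0,0,6.5],
    [0,0,0,0,0,0,6.5],
  ],
)

```text
time: 25.52
position: [0.4045, 0.1606, 0.2316]
tool_rot: [-0.484, 0.515, 0.477, 0.522]
ft_force: [0.6, 0.1, -0.1]
grip_width: 0.0651
```

```bash
cat >> h.py <<'E'
def caps():
    c=cam('top'); hsv=cv2.cvtColor(c[0],cv2.COLOR_BGR2HSV)
    m=((hsv[...,2]>150)&(hsv[...,1]<60)).astype('u1'); m[:170]=0; m[:,:150]=0; m[265:]=0; m[:,380:]=0
    k,l,s,ce=cv2.connectedComponentsWithStats(m)
    for i in range(1,k):
        if 60<s[i,4]<600: print(ray(c,*ce[i],.1),s[i])
    return c
E
python3 - <<'E'
from h import *
caps()
rows([(.389,.1547,.2)],1.499,6.5,.05)
E
```

```text
[ 0.56034702 -0.16057033  0.1       ] [353 172  22  26 340]
[0.52913211 0.41690213 0.1       ] [165 187  19  14 164]
[ 0.39642633 -0.20543218  0.1       ] [375 228   5  22  86]
[0.37113609 0.03923521 0.1       ] [283 233  27  28 532]
25.575 [0.4069 0.1595 0.2319] [[0.018, -0.997, 0.078], [-0.001, 0.078, 0.997], [-1.0, -0.018, 0.0]] q [ 0.1191  0.254   1.8816 -0.0039  0.9883 -1.3718] F [ 0.8381  0.0504 -0.0065] 0.06497402318447457
1
[[3.16,1.8,-0.62,-0.006,0.0,0.018,6.5]]
```

arm_command(
  plan=[
    [2.5,1.8,-0.5,0,0,0.018,6.5],
    [2.5,0.4,-0.1,0,0,0,6.5],
    [2.5,0.4,0,0,0,0,6.5],
    [2.5,0.2,0,0,0,0,6.5],
    [0,0,0,0,0,0,6.5],
  ],
)

```text
time: 26.2
position: [0.3895, 0.1516, 0.1311]
tool_rot: [-0.482, 0.517, 0.475, 0.524]
ft_force: [-0.0, -0.4, -0.3]
grip_width: 0.0651
```

```bash
python3 - <<'E'
from h import *
rows([(.39,.1545,.072)],1.499,6.5,.06)
E
```

```text
26.2 [0.3895 0.1516 0.1311] [[0.014, -0.996, 0.084], [-0.0, 0.084, 0.997], [-1.0, -0.014, 0.001]] q [ 0.1036  0.4175  2.0368 -0.0025  0.6732 -1.3816] F [-0.0297 -0.4122 -0.2532] 0.06513487213063197
1
[[5.91,0.06,0.29,-0.012,0.001,0.014,6.5]]
```

arm_command(
  plan=[
    [2.8,0.2,0.3,0,0,0.01,6.5],
    [2.8,0.3,0,0,0,0,6.5],
    [0,0,0,0,0,0,6.5],
    [0,0,0,0,0,0,6.5],
  ],
)

```text
time: 26.7
position: [0.3943, 0.1533, 0.0773]
tool_rot: [-0.481, 0.517, 0.474, 0.526]
ft_force: [-0.1, -0.1, -0.1]
grip_width: 0.0652
```

```bash
python3 - <<'E'
from h import *
rows([(.39,.1545,.073)],1.499,6.5,.06)
E
```

```text
26.7 [0.3943 0.1533 0.0773] [[0.017, -0.996, 0.088], [0.002, 0.088, 0.996], [-1.0, -0.017, 0.003]] q [ 0.1055  0.5411  2.0689 -0.0005  0.5146 -1.377 ] F [-0.0506 -0.0946 -0.0606] 0.06519759375671248
1
[[0.42,0.45,0.08,-0.016,0.003,0.017,6.5]]
```

Good; small correction, then close, lift and carry.

arm_command(
  plan=[
    [0.2,0.5,0.1,0,0,0.018,6.5],
    [0,0,0,0,0,0,6.5],
    [0,0,0,0,0,0,3],
    [0,0,0,0,0,0,3],
    [0,0,0,0,0,0,3],
    [0,0,0,0,0,0,3],
    [0,0,0,0,0,0,3],
    [0,0,0,0,0,0,3],
  ],
)

```text
time: 27.7
position: [0.3914, 0.1551, 0.0778]
tool_rot: [-0.478, 0.519, 0.478, 0.523]
ft_force: [0.2, 0.2, 0.1]
grip_width: 0.0377
```

arm_command(
  plan=[
    [-2,0,0,0,0,0,3],
    [-3,0,0,0,0,0,3],
    [-3,0,0,0,0,0,3],
    [-3,0,0,0,0,0,3],
    [-3,0,0,0,0,0,3],
    [-2,0,0,0,0,0,3],
    [0,0,0,0,0,0,3],
  ],
)

```text
time: 28.58
position: [0.3882, 0.1539, 0.2407]
tool_rot: [-0.476, 0.522, 0.479, 0.521]
ft_force: [-0.4, -0.7, -1.4]
grip_width: 0.0378
```

```bash
python3 - <<'E'
from h import *
rows([(.5635,.0365,.235)],1.499,3,.05)
E
```

```text
28.575 [0.3882 0.1539 0.2407] [[-0.003, -0.996, 0.088], [0.003, 0.088, 0.996], [-1.0, 0.003, 0.002]] q [ 0.106   0.2204  1.8994  0.0036  1.0244 -1.3789] F [-0.3522 -0.6945 -1.4125] 0.037763600663006464
5
[[0.1,-3.7,-2.03,-0.003,0.001,-0.001,3],[0.1,-3.69,-2.04,-0.003,0.001,-0.001,3],[0.1,-3.69,-2.06,-0.003,0.001,-0.001,3],[0.11,-3.68,-2.07,-0.003,0.001,-0.001,3],[0.11,-3.67,-2.08,-0.003,0.001,-0.001,3]]
```

arm_command(
  plan=[
    [0,-3.7,-2.0,0,0,0,3],
    [0,-3.7,-2.0,0,0,0,3],
    [0,-3.7,-2.0,0,0,0,3],
    [0,-3.7,-2.0,0,0,0,3],
    [0,-3.4,-1.6,0,0,0,3],
    [0,0,0,0,0,0,3],
    [0,0,0,0,0,0,3],
  ],
)

```text
time: 29.45
position: [0.5579, 0.0396, 0.2271]
tool_rot: [-0.47, 0.526, 0.485, 0.516]
ft_force: [-0.4, 0.3, -1.1]
grip_width: 0.0373
```

```bash
python3 - <<'E'
from h import *
rows([(.565,.0365,.21)],1.499,3,.05)
E
```

```text
29.45 [0.5579 0.0396 0.2271] [[-0.025, -0.996, 0.087], [0.005, 0.087, 0.996], [-1.0, 0.025, 0.003]] q [-0.1301  0.4437  1.5761  0.0021  1.147  -1.6148] F [-0.3783  0.2878 -1.1286] 0.037273935770026786
1
[[1.69,-0.77,-0.25,-0.015,0.003,-0.025,3]]
```

arm_command(
  plan=[
    [0,-0.7,-0.25,-0.015,0.003,-0.025,3],
    [0,0,0,0,0,0,3],
    [1.7,-0.1,0,0,0,0,3],
    [0,0,0,0,0,0,3],
  ],
)

```text
time: 29.95
position: [0.5628, 0.0384, 0.2093]
tool_rot: [-0.482, 0.517, 0.483, 0.517]
ft_force: [-0.9, -0.6, -2.3]
grip_width: 0.0378
```

```bash
python3 - <<'E'
from h import *
rows([(.565,.0365,.15)],1.499,3,.06)
E
```

```text
29.95 [0.5628 0.0384 0.2093] [[-0.001, -0.998, 0.068], [0.001, 0.068, 0.998], [-1.0, 0.001, 0.0]] q [-0.1301  0.4623  1.6011  0.0004  1.0796 -1.633 ] F [-0.9272 -0.5899 -2.2987] 0.037772111502222504
1
[[5.93,-0.24,-0.18,0.004,0.0,-0.001,3]]
```

arm_command(
  plan=[
    [0,-0.1,-0.3,0,0,0,3],
    [1.5,-0.1,0,0,0,0,3],
    [0,0,0,0,0,0,3],
  ],
)

```text
time: 30.32
position: [0.5651, 0.0354, 0.1949]
tool_rot: [-0.483, 0.516, 0.483, 0.517]
ft_force: [-0.5, 0.1, -2.0]
grip_width: 0.0377
```

arm_command(
  plan=[
    [1.5,-0.1,0,0,0,0,3],
    [0,0,0,0,0,0,3],
  ],
)

```text
time: 30.58
position: [0.5661, 0.0353, 0.1787]
tool_rot: [-0.483, 0.516, 0.483, 0.517]
ft_force: [-0.1, -0.3, -1.5]
grip_width: 0.0374
```

Inside the cell without contact; lower the rest and release with a small opening.

arm_command(
  plan=[
    [1.5,0,0,0,0,0,3],
    [1.0,0,0,0,0,0,3],
    [0.4,0,0,0,0,0,3],
    [0,0,0,0,0,0,3],
  ],
)

```text
time: 31.08
position: [0.567, 0.0353, 0.1478]
tool_rot: [-0.483, 0.516, 0.482, 0.517]
ft_force: [0.3, -0.0, 2.3]
grip_width: 0.0377
```

arm_command(
  plan=[
    [0,0,0,0,0,0,4.6],
    [0,0,0,0,0,0,4.6],
    [0,0,0,0,0,0,4.6],
    [-2,0,0,0,0,0,4.6],
    [-3,0,0,0,0,0,4.6],
    [-3,0,0,0,0,0,6.5],
    [0,2,4.5,0,0,0,6.5],
    [0,1.5,5,0,0,0,6.5],
    [0,1,5,0,0,0,6.5],
    [0,0,5,0,0,0,6.5],
    [0,0,5,0,0,0,6.5],
    [0,0,0,0,0,0,6.5],
  ],
)

```text
time: 32.58
position: [0.5392, 0.2886, 0.2328]
tool_rot: [-0.484, 0.515, 0.48, 0.52]
ft_force: [-0.7, -0.5, -1.1]
grip_width: 0.0649
```

```bash
python3 - <<'E'
from h import *
c=caps()
rows([(.53,.415,.2)],1.499,6.5,.05)
cv2.imwrite('pics/t3.png',cv2.resize(c[0][110:270,150:400],None,fx=3.2,fy=3.2,interpolation=cv2.INTER_CUBIC))
E
```

```text
[ 0.56011176 -0.16054292  0.1       ] [353 172  22  26 339]
[0.52717765 0.4219415  0.1       ] [167 188  11  11  78]
[ 0.39642633 -0.20543218  0.1       ] [375 228   5  22  86]
[0.37133294 0.03930551 0.1       ] [283 233  27  28 531]
32.625 [0.539  0.2868 0.2326] [[0.007, -0.997, 0.072], [-0.001, 0.072, 0.997], [-1.0, -0.007, -0.0]] q [ 0.3077  0.4947  1.4637 -0.0031  1.1772 -1.1894] F [-0.268  -0.3483 -0.5928] 0.06523095364358569
3
[[1.08,0.61,4.24,-0.0,-0.0,0.002,6.5],[1.08,0.61,4.24,-0.0,-0.0,0.002,6.5],[1.08,0.61,4.24,-0.0,-0.0,0.002,6.5]]
```

View pics/t3.png

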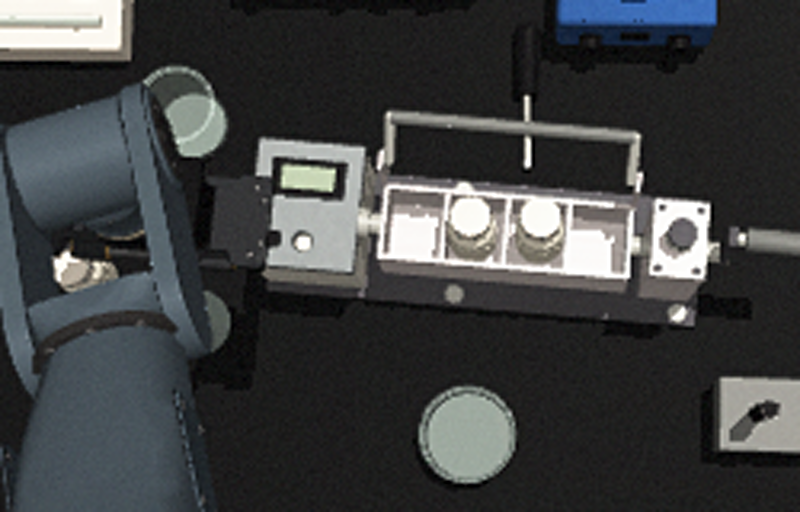

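Two bottles stand upright in the cells at crop (470,215) and (540,215). The third, at (75,270), is partly hidden by the arm.

arm_command(
  plan=[
    [0.5,0.6,4.2,0,0,0.005,6.5],
    [0.5,0.6,4.2,0,0,0.005,6.5],
    [0.5,0.6,4.2,0,0,0,6.5],
    [0,0,0,0,0,0,6.5],
  ],
)

```text
time: 33.12
position: [0.5316, 0.41, 0.2167]
tool_rot: [-0.48, 0.522, 0.48, 0.517]
ft_force: [0.4, -1.1, -0.1]
grip_width: 0.0647
```

```bash
python3 - <<'E'
from h import *
c=cam('scene');hsv=cv2.cvtColor(c[0],cv2.COLOR_BGR2HSV)
m=((hsv[...,2]>150)&(hsv[...,1]<60)).astype('u1');u,v=proj(c,(.53,.415,.09)).round().astype(int);r=20
k,l,s,ce=cv2.connectedComponentsWithStats(m[v-r:v+r,u-r:u+r])
for i in range(1,k): print(ray(c,ce[i][0]+u-r,ce[i][1]+v-r,.085),s[i])
rows([(.5295,.4155,.13)],1.499,6.5,.05)
E
```

```text
[0.54872578 0.40196107 0.085     ] [ 13  13  17  27 321]
33.175 [0.532  0.4083 0.2169] [[-0.005, -0.997, 0.081], [-0.006, 0.081, 0.997], [-1.0, 0.004, -0.006]] q [ 0.4896  0.5995  1.3087 -0.0028  1.2404 -0.9992] F [ 0.3905 -1.3387  0.3372] 0.06514754560356367
2
[[4.34,0.13,0.37,-0.005,-0.003,-0.002,6.5],[4.35,0.14,0.36,-0.005,-0.003,-0.002,6.5]]
```

```bash
python3 - <<'E'
from h import *
s=[np.load('scene1.npz')[f'arr_{i}'] for i in range(5)]
c=cam('scene')
f=lambda im:cv2.resize(im[100:220,380:490],None,fx=3.5,fy=3.5,interpolation=cv2.INTER_CUBIC)
cv2.imwrite('pics/s7.png',np.hstack([f(s[0]),f(c[0])]))
E
```

```text
(no output)
```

View pics/s7.png

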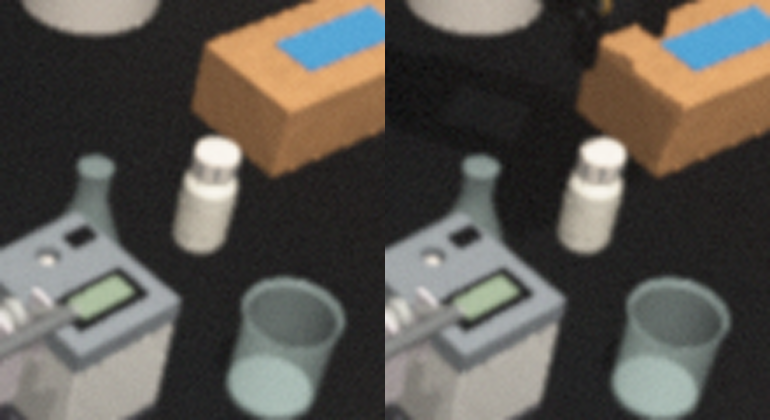

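The bottle is unmoved: both halves show it at about (205,195), left with the arm away and right now. I go on with the descent.

arm_command(
  plan=[
    [3,0.1,0.4,0,0,0,6.5],
    [3,0.1,0.3,0,0,0,6.5],
    [2.5,0.1,0,0,0,0,6.5],
    [0,0,0,0,0,0,6.5],
  ],
)

```text
time: 33.72
position: [0.5326, 0.406, 0.1326]
tool_rot: [-0.478, 0.525, 0.475, 0.52]
ft_force: [0.1, 0.3, 0.5]
grip_width: 0.0649
```

```bash
python3 - <<'E'
from h import *
rows([(.5295,.4155,.073)],1.499,6.5,.07)
E
```

```text
33.725 [0.5326 0.406  0.1326] [[-0.003, -0.996, 0.091], [-0.008, 0.091, 0.996], [-1.0, 0.002, -0.008]] q [ 0.4873  0.6912  1.3842 -0.0062  1.0723 -0.9896] F [0.1073 0.3249 0.532 ] 0.06491799124201804
1
[[5.95,0.38,0.97,-0.019,-0.008,-0.002,6.5]]
```

arm_command(
  plan=[
    [0,0.2,0.9,0,-0.008,0,6.5],
    [0,0.2,0.1,0,0,0,6.5],
    [2.8,0,0.1,0,0,0,6.5],
    [2.8,0,0.1,0,0,0,6.5],
    [0,0,0,0,0,0,6.5],
  ],
)

```text
time: 34.35
position: [0.5345, 0.4198, 0.0832]
tool_rot: [-0.477, 0.519, 0.476, 0.527]
ft_force: [-0.1, -0.8, -0.1]
grip_width: 0.0649
```

```bash
python3 - <<'E'
from h import *
rows([(.5295,.4155,.073)],1.499,6.5,.07)
E
```

```text
34.35 [0.5345 0.4198 0.0832] [[0.01, -0.996, 0.093], [0.007, 0.093, 0.996], [-1.0, -0.009, 0.008]] q [ 0.5011  0.7586  1.4007  0.0016  0.9706 -0.9777] F [-0.1222 -0.7832 -0.0881] 0.0648525540629301
1
[[1.01,0.47,-0.49,-0.021,0.008,0.009,6.5]]
```

arm_command(
  plan=[
    [0.8,0.5,-0.4,-0.02,0.008,0.009,6.5],
    [0,0,0,0,0,0,6.5],
    [0,0,0,0,0,0,6.5],
  ],
)

```text
time: 34.72
position: [0.5308, 0.4174, 0.0785]
tool_rot: [-0.483, 0.516, 0.481, 0.519]
ft_force: [0.4, 0.6, -0.3]
grip_width: 0.0651
```

arm_command(
  plan=[
    [0,0,0,0,0,0,3],
    [0,0,0,0,0,0,3],
    [0,0,0,0,0,0,3],
    [0,0,0,0,0,0,3],
    [0,0,0,0,0,0,3],
    [0,0,0,0,0,0,3],
  ],
)

```text
time: 35.48
position: [0.5317, 0.418, 0.0799]
tool_rot: [-0.483, 0.515, 0.481, 0.52]
ft_force: [1.0, 0.8, 0.8]
grip_width: 0.0384
```

arm_command(
  plan=[
    [-2,0,0,0,0,0,3],
    [-3,0,0,0,0,0,3],
    [-3,0,0,0,0,0,3],
    [-3,0,0,0,0,0,3],
    [-3,0,0,0,0,0,3],
    [-2,0,0,0,0,0,3],
    [0,0,0,0,0,0,3],
  ],
)

```text
time: 36.35
position: [0.53, 0.4168, 0.2511]
tool_rot: [-0.483, 0.514, 0.481, 0.52]
ft_force: [1.3, -0.3, -1.5]
grip_width: 0.0381
```

```bash
python3 - <<'E'
from h import *
rows([(.5675,.094,.235)],1.499,3,.05)
E
```

```text
36.35 [0.53   0.4168 0.2511] [[0.009, -0.997, 0.071], [0.003, 0.071, 0.997], [-1.0, -0.008, 0.004]] q [ 0.5015  0.5654  1.2745 -0.0011  1.2926 -0.998 ] F [ 1.3473 -0.2879 -1.4694] 0.03805550774412726
7
[[0.22,-0.86,-4.56,0.0,0.001,0.001,3],[0.22,-0.86,-4.56,0.0,0.001,0.001,3],[0.22,-0.86,-4.56,0.0,0.001,0.001,3],[0.22,-0.86,-4.56,0.0,0.001,0.001,3],[0.23,-0.86,-4.56,0.0,0.001,0.001,3],[0.23,-0.86,-4.56,0.0,0.001,0.001,3],[0.23,-0.86,-4.56,0.0,0.001,0.001,3]]
```

arm_command(
  plan=[
    [0,-0.8,-4.4,0,0,0,3],
    [0,-0.8,-4.5,0,0,0,3],
    [0,-0.8,-4.5,0,0,0,3],
    [0,-0.8,-4.5,0,0,0,3],
    [0,-0.8,-4.5,0,0,0,3],
    [0,-0.8,-4.5,0,0,0,3],
    [0,-0.8,-3.5,0,0,0,3],
    [0,0,0,0,0,0,3],
  ],
)

```text
time: 37.35
position: [0.5605, 0.1001, 0.2453]
tool_rot: [-0.482, 0.517, 0.483, 0.517]
ft_force: [-0.0, 0.4, -0.7]
grip_width: 0.0377
```

```bash
python3 - <<'E'
from h import *
rows([(.5685,.0935,.22)],1.499,3,.06)
E
```

```text
37.35 [0.5605 0.1001 0.2453] [[-0.001, -0.998, 0.069], [0.002, 0.069, 0.998], [-1.0, 0.001, 0.002]] q [-0.0203  0.4266  1.5478  0.0017  1.1686 -1.5232] F [-0.0004  0.4171 -0.6535] 0.037721572499053564
1
[[2.53,-0.85,-0.61,0.003,0.001,-0.001,3]]
```

arm_command(
  plan=[
    [1,-0.8,-0.6,0,0,0,3],
    [1.5,-0.1,0,0,0,0,3],
    [0,0,0,0,0,0,3],
  ],
)

```text
time: 37.72
position: [0.5679, 0.0952, 0.217]
tool_rot: [-0.481, 0.517, 0.485, 0.516]
ft_force: [-0.8, -0.2, -1.8]
grip_width: 0.0382
```

```bash
python3 - <<'E'
from h import *
rows([(.5685,.093,.16)],1.499,3,.07)
E
```

```text
37.725 [0.5679 0.0952 0.217 ] [[-0.005, -0.998, 0.067], [0.003, 0.067, 0.998], [-1.0, 0.005, 0.002]] q [-0.0293  0.4695  1.5612  0.0029  1.116  -1.5345] F [-0.7665 -0.1654 -1.7632] 0.03817601123195501
1
[[5.7,-0.11,-0.23,0.005,0.002,-0.005,3]]
```

arm_command(
  plan=[
    [1.2,-0.1,-0.25,0,0,0,3],
    [1.2,-0.05,0,0,0,0,3],
    [0,0,0,0,0,0,3],
  ],
)

```text
time: 38.1
position: [0.5693, 0.0927, 0.1916]
tool_rot: [-0.483, 0.517, 0.485, 0.514]
ft_force: [0.4, 0.1, -1.9]
grip_width: 0.0377
```

arm_command(
  plan=[
    [1.2,0,0,0,0,0,3],
    [0,0,0,0,0,0,3],
  ],
)

```text
time: 38.35
position: [0.5691, 0.0927, 0.1785]
tool_rot: [-0.483, 0.517, 0.485, 0.514]
ft_force: [0.3, -1.2, -1.9]
grip_width: 0.0384
```

arm_command(
  plan=[
    [1.5,0,0,0,0,0,3],
    [1.0,0,0,0,0,0,3],
    [0.3,0,0,0,0,0,3],
    [0,0,0,0,0,0,3],
  ],
)

```text
time: 38.85
position: [0.5694, 0.0927, 0.1487]
tool_rot: [-0.483, 0.517, 0.485, 0.515]
ft_force: [0.2, 0.1, 1.0]
grip_width: 0.0379
```

arm_command(
  plan=[
    [0,0,0,0,0,0,4.6],
    [0,0,0,0,0,0,4.6],
    [0,0,0,0,0,0,4.6],
    [-2,0,0,0,0,0,4.6],
    [-3,0,0,0,0,0,4.6],
    [-3.5,0,0,0,0,0,5],
    [-3.5,0,0,0,0,0,5],
    [-3,0,0,0,0,0,5],
    [0,4,0,0,0,0,5],
    [0,4,0,0,0,0,5],
    [0,4,0,0,0,0,5],
    [0,0,0,0,0,0,5],
  ],
)

```text
time: 40.35
position: [0.447, 0.1024, 0.3061]
tool_rot: [-0.483, 0.515, 0.485, 0.517]
ft_force: [0.9, -0.6, 0.2]
grip_width: 0.05
```

```bash
python3 - <<'E'
from h import *
st(); t=cam('top'); s=cam('scene'); np.savez('top2.npz',*t); np.savez('scene2.npz',*s)
a=cv2.resize(t[0][125:215,220:385],None,fx=4.6,fy=3.3,interpolation=cv2.INTER_CUBIC)
b=cv2.resize(s[0][140:240,270:435],None,fx=4.6,fy=2.9,interpolation=cv2.INTER_CUBIC)
cv2.imwrite('pics/ts8.png',np.vstack([a,b])); print(a.shape)
E
```

```text
40.35 [0.447  0.1024 0.3061] [[0.001, -0.998, 0.065], [0.004, 0.065, 0.998], [-1.0, -0.0, 0.004]] q [-0.0222  0.1953  1.7193  0.0046  1.2263 -1.53  ] F [ 0.875 -0.571  0.22 ] 0.04997730301065315
(297, 759, 3)
```

View pics/ts8.png

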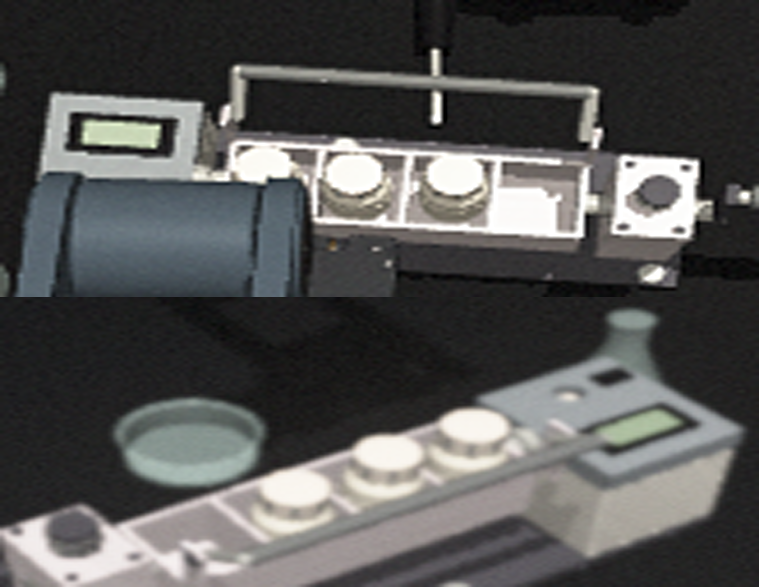

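All three bottles stand in their cells; in the lower half their caps are at (293,495), (387,465) and (475,430). The bar still lies back, from (225,556) to (600,437).

```bash
python3 - <<'E'
from h import *
t=[np.load('top2.npz')[f'arr_{i}'] for i in range(5)];s=[np.load('scene2.npz')[f'arr_{i}'] for i in range(5)]
rt=lambda x,y,z: ray(t,x/4.6-.4+220,y/3.3-.4+125,z)
rs=lambda x,y,z: ray(s,x/4.6-.4+270,(y-297)/2.9-.4+140,z)
for z in(.19,.2,.21,.22):
    a,b=rt(240,73,z),rt(595,92,z); c,d=rs(240,553,z),rs(590,441,z)
    f=lambda a,b:a[0]+(b[0]-a[0])*(-.08-a[1])/(b[1]-a[1]); print(z,f(a,b),f(c,d),a,b)
rows([(.447,.06,.33),(.638,-.08,.32)],-.07,5,.05)
E
```

```text
0.19 0.6421035017921183 0.6218471239634358 [0.65470451 0.11080836 0.19      ] [ 0.63985433 -0.11405772  0.19      ]
0.2 0.6397234671597609 0.6287491359597434 [0.65226407 0.1098937  0.2       ] [ 0.63751964 -0.11337103  0.2       ]
0.21 0.6373434325274034 0.6356511479560508 [0.64982363 0.10897905 0.21      ] [ 0.63518495 -0.11268434  0.21      ]
0.22 0.6349633978950462 0.6425531599523582 [0.6473832 0.1080644 0.22     ] [ 0.63285027 -0.11199765  0.22      ]
40.45 [0.4507 0.102  0.3066] [[0.005, -0.998, 0.065], [0.004, 0.065, 0.998], [-1.0, -0.004, 0.004]] q [-0.0229  0.1984  1.7137  0.0044  1.2248 -1.53  ] F [ 0.2962  0.3482 -0.0217] 0.05010605875288291
10
[[-2.36,0.09,-4.2,0.158,0.001,0.0,5],[0.21,-4.34,-1.89,0.158,0.001,0.0,5],[0.21,-4.59,-1.18,0.158,0.001,0.0,5],[0.21,-4.71,-0.45,0.158,0.001,0.0,5],[0.21,-4.73,0.3,0.158,0.001,0.0,5],[0.21,-4.62,1.03,0.158,0.001,0.0,5],[0.0,0.0,0.0,0.158,0.001,0.0,5],[0.0,0.0,0.0,0.158,0.001,0.0,5],[0.0,0.0,0.0,0.158,0.001,0.0,5],[0.0,0.0,0.0,0.158,0.001,0.0,5]]
```

arm_command(
  plan=[
    [-2.4,0,-4.2,0.158,0,0,5],
    [0,-4.3,-1.9,0.158,0,0,5],
    [0,-4.6,-1.2,0.158,0,0,5],
    [0,-4.7,-0.5,0.158,0,0,5],
    [0,-4.7,0.3,0.158,0,0,5],
    [0,-4.6,1,0.158,0,0,5],
    [0,0,0,0.158,0,0,5],
    [0,0,0,0.158,0,0,5],
    [0,0,0,0.158,0,0,5],
    [0,0,0,0.158,0,0,5],
    [0,0,0,0,0,0,5],
  ],
)

```text
time: 41.82
position: [0.6579, -0.0969, 0.3283]
tool_rot: [0.047, 0.7, -0.044, 0.712]
ft_force: [0.3, -0.3, 0.1]
grip_width: 0.0497
```

```bash
python3 - <<'E'
from h import *
rows([(.637,-.08,.25)],-.07,5,.045)
E
```

```text
41.825 [ 0.6579 -0.0969  0.3283] [[0.017, 0.128, 0.992], [0.002, 0.992, -0.128], [-1.0, 0.004, 0.017]] q [-0.3173  0.4873  1.2033  0.0074  1.4355 -0.1897] F [ 0.3115 -0.2696  0.0527] 0.04966233553030569
2
[[3.9,0.69,-1.21,-0.029,0.008,-0.002,5],[3.91,0.73,-1.16,-0.029,0.008,-0.002,5]]
```

arm_command(
  plan=[
    [3.5,0.7,-1.2,-0.029,0.008,0,5],
    [3.5,0.7,-1.1,-0.029,0.008,0,5],
    [0,0,0,0,0,0,5],
  ],
)

```text
time: 42.2
position: [0.6404, -0.0815, 0.2565]
tool_rot: [0.023, 0.705, -0.021, 0.708]
ft_force: [0.1, 0.4, -0.5]
grip_width: 0.0498
```

```bash
python3 - <<'E'
from h import *
rows([(.637,-.08,.195)],-.07,5,.045)
E
```

```text
42.2 [ 0.6404 -0.0815  0.2565] [[0.005, 0.062, 0.998], [0.002, 0.998, -0.062], [-1.0, 0.003, 0.005]] q [-0.3011  0.5207  1.3428  0.0038  1.2743 -0.2406] F [ 0.0996  0.4035 -0.4883] 0.0498440813745612
2
[[3.08,0.06,-0.19,0.004,0.002,-0.001,5],[3.08,0.06,-0.18,0.004,0.002,-0.001,5]]
```

arm_command(
  plan=[
    [3,0,-0.2,0,0,0,5],
    [2.7,0,-0.1,0,0,0,5],
    [0,0,0,0,0,0,5],
    [0,0,0,0,0,0,0.8],
    [0,0,0,0,0,0,0.8],
    [0,0,0,0,0,0,0.8],
    [0,0,0,0,0,0,0.8],
    [0,0,0,0,0,0,0.8],
    [0,0,0,0,0,0,0.8],
  ],
  grip_force=8,
)

```text
time: 43.32
position: [0.6478, -0.0852, 0.2096]
tool_rot: [0.019, 0.697, -0.022, 0.716]
ft_force: [0.3, 0.7, 0.3]
grip_width: 0.0089
```

```bash
python3 - <<'E'
from h import *
st()
E
```

```text
43.325 [ 0.6478 -0.0852  0.2096] [[0.026, 0.058, 0.998], [-0.005, 0.998, -0.058], [-1.0, -0.003, 0.026]] q [-0.3031  0.569   1.3921  0.0036  1.154  -0.2469] F [0.2697 0.6851 0.3245] 0.008896578062761448
```

arm_command(
  plan=[
    [0,0,0,0,0,0,5],
    [0,0,0,0,0,0,5],
    [0,0,0,0,0,0,5],
  ],
)

```text
time: 43.7
position: [0.6482, -0.0853, 0.2095]
tool_rot: [0.019, 0.697, -0.022, 0.716]
ft_force: [0.4, 0.1, 0.7]
grip_width: 0.0311
```

```bash
python3 - <<'E'
from h import *
st(); s=cam('scene')
b=cv2.resize(s[0][130:260,250:420],None,fx=4.5,fy=4.5,interpolation=cv2.INTER_CUBIC)
cv2.imwrite('pics/s9.png',b)
for z in (.2,.21): print(proj(s,(.637,-.08,z)))
E
```

```text
43.7 [ 0.6482 -0.0853  0.2095] [[0.027, 0.058, 0.998], [-0.005, 0.998, -0.058], [-1.0, -0.003, 0.027]] q [-0.3031  0.5694  1.3918  0.0037  1.1533 -0.2468] F [0.418  0.1031 0.709 ] 0.03108778792688074
[333.5219 225.3163]
[333.5224 222.4731]
```

View pics/s9.png

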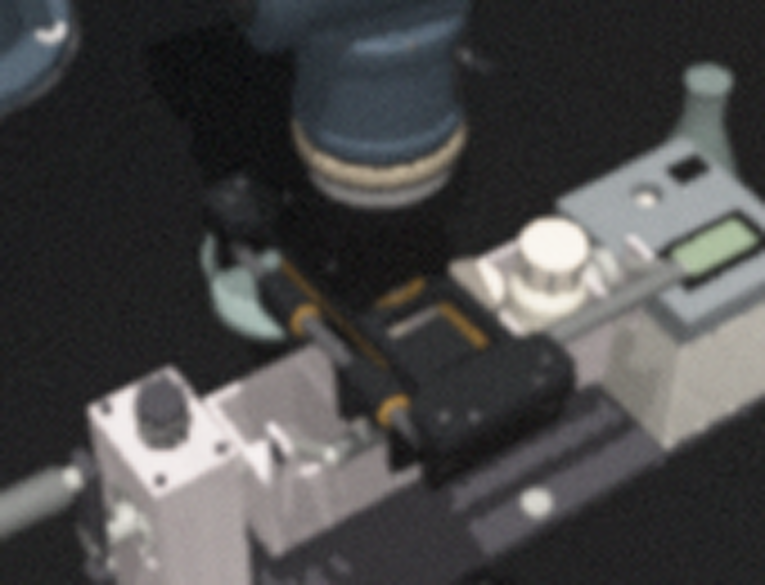

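The bar is seen at (340,440) and (620,305), unmoved. The fingertips sit near (410,450), too high and slightly beyond the bar, so I go lower.

arm_command(
  plan=[
    [-1,0,0,0,0,0,6],
    [-0.5,0,0,0,0,0,6],
    [0,0.2,-1.0,0,0.027,0,6],
    [0,0,-0.2,0,0,0,6],
    [0,0,0,0,0,0,6],
  ],
)

```text
time: 44.38
position: [0.6351, -0.0823, 0.2257]
tool_rot: [0.019, 0.707, -0.022, 0.706]
ft_force: [-0.1, 0.1, 0.1]
grip_width: 0.0593
```

arm_command(
  plan=[
    [1.5,0,-0.2,0,0,0,6],
    [1.5,0,-0.2,0,0,0,6],
    [0.7,0,-0.1,0,0,0,6],
    [0,0,0,0,0,0,6],
  ],
)

```text
time: 44.88
position: [0.6285, -0.0818, 0.1843]
tool_rot: [0.02, 0.708, -0.021, 0.705]
ft_force: [0.3, -0.8, 0.1]
grip_width: 0.0599
```

```bash
python3 - <<'E'
from h import *
st()
E
```

```text
44.875 [ 0.6285 -0.0818  0.1843] [[-0.005, 0.058, 0.998], [-0.002, 0.998, -0.058], [-1.0, -0.003, -0.005]] q [-0.3037  0.5838  1.4434 -0.004   1.1183 -0.2442] F [ 0.2929 -0.7681  0.1023] 0.05987807811721147
```

arm_command(
  plan=[
    [0,0,0.6,0,0,0,6],
    [0,0,0,0,0,0,0.8],
    [0,0,0,0,0,0,0.8],
    [0,0,0,0,0,0,0.8],
    [0,0,0,0,0,0,0.8],
    [0,0,0,0,0,0,0.8],
    [0,0,0,0,0,0,0.8],
    [0,0,0,0,0,0,0.8],
  ],
)

```text
time: 45.88
position: [0.6393, -0.0827, 0.1866]
tool_rot: [0.019, 0.705, -0.022, 0.709]
ft_force: [1.3, 0.0, -1.2]
grip_width: 0.0096
```

arm_command(
  plan=[
    [-0.7,0,-0.7,0,0,0,0.8],
    [-0.7,0,-0.7,0,0,0,0.8],
    [-0.5,0,-0.8,0,0,0,0.8],
    [0,0,0,0,0,0,0.8],
  ],
)

```text
time: 46.38
position: [0.6148, -0.0808, 0.2058]
tool_rot: [0.02, 0.705, -0.022, 0.708]
ft_force: [0.9, 0.3, -0.3]
grip_width: 0.0096
```

```bash
python3 - <<'E'
from h import *
st(); t=cam('top')
# bar pixels: compare with before along columns near bar's left part
t2=np.load('top2.npz')['arr_0']
for u in (280,290,300):
    print(u,'old',t2[130:165,u].mean(-1).astype(int).tolist()); print('new',t[0][130:165,u].mean(-1).astype(int).tolist())
E
```

```text
46.375 [ 0.6148 -0.0808  0.2058] [[0.004, 0.059, 0.998], [-0.003, 0.998, -0.059], [-1.0, -0.003, 0.004]] q [-0.3099  0.5377  1.4662 -0.0017  1.1333 -0.2506] F [ 0.9017  0.2715 -0.2691] 0.009566156504894901
280 old [33, 32, 25, 29, 30, 31, 29, 28, 27, 28, 27, 29, 29, 26, 41, 140, 154, 136, 99, 37, 26, 31, 29, 30, 29, 35, 29, 23, 28, 34, 27, 31, 28, 29, 33]
new [29, 29, 29, 27, 30, 30, 29, 29, 31, 32, 29, 29, 31, 27, 30, 28, 31, 27, 30, 31, 27, 42, 131, 154, 140, 102, 42, 27, 31, 32, 30, 34, 29, 30, 31]
290 old [27, 29, 27, 28, 29, 34, 24, 26, 27, 33, 26, 28, 27, 28, 25, 41, 137, 158, 132, 154, 26, 30, 28, 28, 28, 28, 32, 28, 30, 31, 28, 30, 29, 28, 30]
new [27, 27, 29, 25, 27, 29, 32, 32, 31, 29, 29, 31, 30, 26, 31, 29, 28, 30, 32, 26, 25, 26, 41, 139, 164, 131, 99, 36, 24, 35, 28, 27, 30, 31, 25]
300 old [27, 31, 32, 25, 28, 25, 31, 26, 27, 32, 33, 29, 29, 30, 26, 27, 49, 139, 164, 125, 87, 25, 31, 28, 28, 31, 26, 32, 24, 30, 29, 31, 25, 29, 26]
new [29, 31, 27, 31, 32, 27, 32, 32, 27, 32, 28, 29, 27, 28, 27, 28, 31, 28, 31, 30, 31, 25, 25, 50, 142, 162, 129, 91, 26, 30, 31, 27, 27, 34, 29]
```

arm_command(
  plan=[
    [0,0,-1.35,0,0,0,0.8],
    [0.2,0,-1.35,0,0,0,0.8],
    [0.6,0,-1.2,0,0,0,0.8],
    [0,0,0,0,0,0,0.8],
  ],
)

```text
time: 46.92
position: [0.5779, -0.0786, 0.2001]
tool_rot: [0.02, 0.702, -0.022, 0.712]
ft_force: [0.2, 0.8, -3.2]
grip_width: 0.0099
```

arm_command(
  plan=[
    [1.0,0,-1.0,0,0.01,0,0.8],
    [1.1,0,-0.7,0,0,0,0.8],
    [1.2,0,-0.4,0,0,0,0.8],
    [0,0,0,0,0,0,0.8],
  ],
)

```text
time: 47.42
position: [0.5573, -0.0773, 0.1645]
tool_rot: [0.02, 0.704, -0.022, 0.709]
ft_force: [3.0, 2.2, -1.5]
grip_width: 0.0096
```

arm_command(
  plan=[
    [0.5,0,0,0,0,0,0.8],
    [0.5,0,0,0,0,0,0.8],
    [0,0,0,0,0,0,0.8],
  ],
)

```text
time: 47.8
position: [0.5572, -0.0782, 0.1547]
tool_rot: [0.019, 0.705, -0.022, 0.709]
ft_force: [3.7, 1.3, -0.4]
grip_width: 0.009
```

arm_command(
  plan=[
    [0.4,0,0,0,0,0,0.8],
    [0.4,0,0,0,0,0,0.8],
  ],
)

```text
time: 48.05
position: [0.5573, -0.079, 0.1468]
tool_rot: [0.019, 0.705, -0.023, 0.709]
ft_force: [-0.0, 1.0, 12.5]
grip_width: 0.0079
```

```bash
python3 - <<'E'
from h import *
t=cam('top'); s=cam('scene'); st()
a=cv2.resize(t[0][125:215,220:385],None,fx=4.6,fy=3.0,interpolation=cv2.INTER_CUBIC)
b=cv2.resize(s[0][130:240,270:435],None,fx=4.6,fy=2.9,interpolation=cv2.INTER_CUBIC)
cv2.imwrite('pics/ts10.png',np.vstack([a,b]))
E
```

```text
48.15 [ 0.5572 -0.079   0.1467] [[0.005, 0.058, 0.998], [-0.006, 0.998, -0.058], [-1.0, -0.005, 0.006]] q [-0.3372  0.543   1.6677 -0.0047  0.9241 -0.2762] F [2.1091 0.2698 3.5129] 0.007877976719196699
```

View pics/ts10.png

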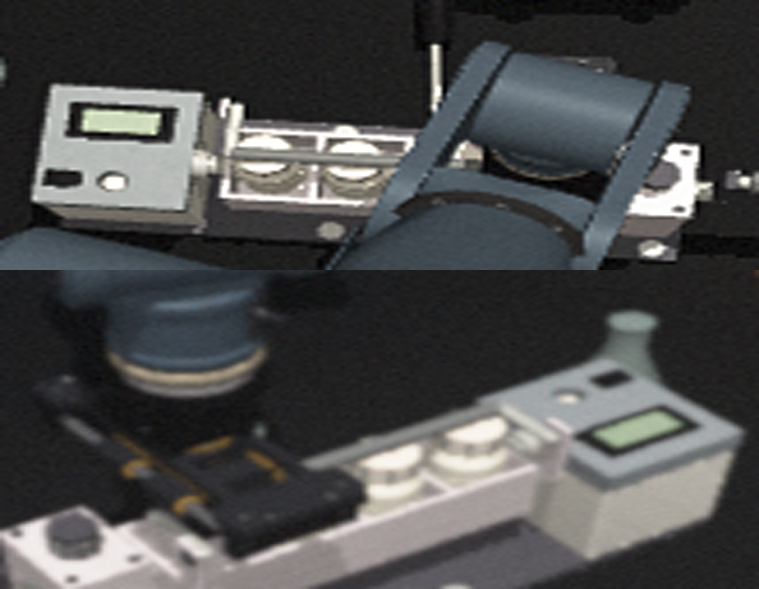

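The top view shows the bar over the middles of the caps, from crop (215,158) to (420,162). I press it from above with shut fingers to be sure it is on its stop.

arm_command(
  plan=[
    [0,0,0,0,0,0,4],
    [0,0,0,0,0,0,4],
    [0,0,0,0,0,0,4],
    [-3,0,0,0,0,0,4],
    [-3,0,0,0,0,0,4],
    [0,0,0.1,0,0,0,0],
    [0,0,0,0,0,0,0],
    [0,0,0,0,0,0,0],
    [0,0,0,0,0,0,0],
  ],
)

```text
time: 49.28
position: [0.5501, -0.0772, 0.2005]
tool_rot: [0.02, 0.713, -0.021, 0.701]
ft_force: [-0.3, -0.4, 0.1]
grip_width: 0.0079
```

arm_command(
  plan=[
    [0.8,0,0,0,0,0,0],
    [0.6,0,0,0,0,0,0],
    [0,0,0,0,0,0,0],
  ],
)

```text
time: 49.65
position: [0.5494, -0.0771, 0.1843]
tool_rot: [0.02, 0.713, -0.02, 0.7]
ft_force: [-0.4, 0.6, 1.0]
grip_width: 0.0005
```

arm_command(
  plan=[
    [-1.2,0,0,0,0,0,0],
    [0,0,0.8,0,-0.017,0,0],
    [0,0,0.2,0,0,0,0],
    [0,0,0,0,0,0,0],
  ],
)

```text
time: 50.15
position: [0.5609, -0.0778, 0.1976]
tool_rot: [0.02, 0.707, -0.021, 0.707]
ft_force: [-0.7, -0.1, -0.4]
grip_width: 0.0002
```

arm_command(
  plan=[
    [0.8,0,0,0,0,0,0],
    [0.4,0,0,0,0,0,0],
    [0,0,0,0,0,0,0],
  ],
)

```text
time: 50.52
position: [0.5605, -0.0777, 0.1844]
tool_rot: [0.02, 0.707, -0.021, 0.707]
ft_force: [-0.4, -0.5, 0.7]
grip_width: 0.0005
```

arm_command(
  plan=[
    [0.4,0,-0.1,0,0,0,0],
    [0,0,0,0,0,0,0],
  ],
)

```text
time: 50.78
position: [0.5612, -0.0779, 0.1848]
tool_rot: [0.019, 0.705, -0.021, 0.709]
ft_force: [-0.2, -0.6, 0.5]
grip_width: 0.0006
```

arm_command(
  plan=[
    [0.4,0,0,0,0,0,0],
    [0.4,0,0,0,0,0,0],
  ],
)

```text
time: 51.02
position: [0.5637, -0.0783, 0.1835]
tool_rot: [0.019, 0.703, -0.022, 0.711]
ft_force: [-3.6, 2.1, 26.7]
grip_width: 0.0006
```

arm_command(
  plan=[
    [-2,0,0,0,0,0,4],
    [-4,0,0,0,0,0,4],
    [-4,0,0,0,0,0,4],
    [0,-4,-4,0,0,0,4],
    [0,-4,-4,0,0,0,4],
    [0,-4,-4,0,0,0,4],
    [0,-4,-3,0,0,0,4],
    [0,0,0,0,0,0,4],
  ],
)

```text
time: 52.02
position: [0.4007, -0.2335, 0.2836]
tool_rot: [0.017, 0.702, -0.021, 0.712]
ft_force: [-0.3, -0.2, 0.6]
grip_width: 0.04
```

```bash
python3 - <<'E'
from h import *
t=cam('top'); s=cam('scene'); np.savez('top3.npz',*t); np.savez('scene3.npz',*s)
rows([(.398,-.237,.2)],-.05,4,.05)
P=cloud(s)
# bar vs hole: print bar pixels columns in top view
for u in (275,290,305,320,335):
    print(u,t[0][160:200,u].mean(-1).astype(int).tolist())
for z in (.155,): print('styl', proj(t,(.398,-.237,z)),proj(s,(.398,-.237,z)),proj(s,(.398,-.237,.06)))
u,v=proj(s,(.398,-.237,.11)).round().astype(int)
for r in range(v-14,v+16,3): print(r,s[0][r,u-12:u+12].mean(-1).astype(int).tolist())
print(u-12)
E
```

```text
52.125 [ 0.4022 -0.2314  0.2835] [[0.014, 0.05, 0.999], [-0.006, 0.999, -0.05], [-1.0, -0.005, 0.014]] q [-0.7677  0.2234  1.7506  0.0063  1.1536 -0.7198] F [-0.6274 -0.4402 -0.1664] 0.03966223936242568
2
[[4.18,-0.27,-0.25,-0.0,0.007,0.002,4],[4.18,-0.28,-0.22,-0.0,0.007,0.002,4]]
275 [31, 25, 32, 28, 31, 104, 97, 134, 255, 167, 254, 252, 252, 232, 127, 157, 120, 84, 155, 255, 254, 250, 101, 145, 154, 124, 125, 105, 110, 173, 255, 154, 99, 99, 103, 72, 54, 50, 57, 55]
290 [28, 29, 28, 29, 27, 40, 132, 96, 118, 244, 240, 240, 203, 187, 156, 124, 152, 133, 100, 100, 108, 145, 139, 113, 101, 91, 115, 142, 146, 147, 177, 250, 244, 95, 106, 102, 91, 49, 56, 107]
305 [29, 27, 31, 30, 29, 30, 34, 79, 104, 113, 215, 245, 92, 101, 105, 98, 111, 143, 146, 98, 91, 199, 186, 150, 145, 156, 167, 172, 158, 158, 161, 167, 213, 255, 95, 104, 107, 102, 48, 52]
320 [32, 30, 32, 32, 22, 32, 31, 28, 43, 111, 107, 183, 254, 251, 250, 251, 254, 192, 134, 163, 116, 87, 197, 255, 93, 117, 154, 149, 108, 110, 108, 109, 146, 216, 255, 151, 98, 104, 103, 64]
335 [28, 31, 33, 31, 26, 34, 29, 36, 27, 42, 112, 1
[... 575 characters left out ...]
, 19, 23, 17, 23, 24, 23, 24, 22, 20]
219 [30, 35, 31, 23, 29, 30, 31, 29, 32, 22, 23, 21, 21, 17, 24, 27, 35, 47, 52, 55, 59, 59, 50, 38]
222 [31, 28, 31, 32, 30, 28, 32, 30, 29, 29, 22, 23, 24, 21, 20, 30, 58, 88, 97, 85, 76, 76, 70, 70]
225 [29, 28, 27, 31, 34, 42, 60, 72, 98, 104, 93, 55, 28, 23, 22, 25, 28, 50, 68, 77, 81, 102, 114, 115]
228 [56, 75, 97, 112, 126, 131, 133, 131, 133, 131, 127, 95, 55, 28, 27, 21, 17, 34, 57, 82, 112, 130, 135, 133]
231 [135, 134, 133, 137, 133, 134, 135, 134, 130, 137, 137, 127, 99, 54, 26, 24, 22, 21, 50, 100, 126, 132, 136, 135]
234 [132, 136, 134, 138, 135, 134, 133, 134, 134, 137, 136, 135, 128, 115, 94, 73, 76, 98, 115, 131, 132, 135, 137, 135]
214
```

arm_command(
  plan=[
    [3.5,-0.3,-0.3,0,0.01,0,4],
    [3.5,-0.3,-0.3,0,0,0,4],
    [0,0,0,0,0,0,4],
  ],
)

```text
time: 52.5
position: [0.3998, -0.2352, 0.2123]
tool_rot: [0.014, 0.704, -0.018, 0.709]
ft_force: [-0.8, -0.0, 0.1]
grip_width: 0.0402
```

```bash
python3 - <<'E'
from h import *
rows([(.398,-.237,.17)],-.05,4,.07)
E
```

```text
52.5 [ 0.3998 -0.2352  0.2123] [[0.007, 0.045, 0.999], [-0.006, 0.999, -0.045], [-1.0, -0.005, 0.007]] q [-0.7739  0.3237  1.8414  0.0009  0.9676 -0.7292] F [-0.801  -0.0362  0.0682] 0.04018610002798808
1
[[4.23,-0.16,-0.21,0.005,0.007,0.005,4]]
```

arm_command(
  plan=[
    [3.3,-0.1,-0.2,0,0.006,0.005,4],
    [0,-0.1,-0.1,0,0,0,4],
    [0,0,0,0,0,0,4],
  ],
)

```text
time: 52.88
position: [0.4014, -0.2372, 0.1823]
tool_rot: [0.013, 0.705, -0.016, 0.709]
ft_force: [-0.5, 0.0, 0.8]
grip_width: 0.0399
```

arm_command(
  plan=[
    [2.8,0,0,0,0,0,4],
    [2.8,0,0,0,0,0,4],
    [2,0,0,0,0,0,4],
    [0,0,0,0,0,0,4],
  ],
)

```text
time: 53.38
position: [0.4081, -0.2414, 0.1118]
tool_rot: [0.008, 0.7, -0.019, 0.714]
ft_force: [-0.8, -0.4, 0.0]
grip_width: 0.0399
```

```bash
python3 - <<'E'
from h import *
rows([(.398,-.237,.096)],-.05,4,.07)
E
```

```text
53.375 [ 0.4081 -0.2414  0.1118] [[0.019, 0.039, 0.999], [-0.016, 0.999, -0.038], [-1.0, -0.015, 0.02]] q [-0.7717  0.5055  1.9269  0.0029  0.6842 -0.7352] F [-0.7613 -0.3911  0.0496] 0.03985959220215621
1
[[1.55,0.43,-1.06,0.011,0.02,0.015,4]]
```

arm_command(
  plan=[
    [0,0.4,-1.0,0.01,0.02,0.015,4],
    [1.2,0.1,-0.1,0,0,0,4],
    [0,0,0,0,0,0,4],
    [0,0,0,0,0,0,4],
  ],
)

```text
time: 53.88
position: [0.3986, -0.2373, 0.1022]
tool_rot: [0.016, 0.706, -0.019, 0.708]
ft_force: [0.1, 0.1, 0.3]
grip_width: 0.0399
```

```bash
python3 - <<'E'
from h import *
rows([(.398,-.237,.096)],-.05,4,.07)
E
```

```text
53.875 [ 0.3986 -0.2373  0.1022] [[0.004, 0.049, 0.999], [-0.004, 0.999, -0.049], [-1.0, -0.004, 0.004]] q [-0.7782  0.5201  1.9443 -0.0006  0.6715 -0.7287] F [0.1263 0.117  0.2877] 0.03986431150732308
1
[[0.62,0.02,-0.07,0.001,0.004,0.004,4]]
```

arm_command(
  plan=[
    [0.5,0,-0.05,0,0,0.004,4],
    [0,0,0,0,0,0,4],
    [0,0,0,0,0,0,1],
    [0,0,0,0,0,0,1],
    [0,0,0,0,0,0,1],
    [0,0,0,0,0,0,1],
    [0,0,0,0,0,0,1],
    [0,0,0,0,0,0,1],
  ],
  grip_force=25,
)

```text
time: 54.88
position: [0.3983, -0.2374, 0.097]
tool_rot: [0.017, 0.705, -0.017, 0.708]
ft_force: [-0.7, -0.7, -0.5]
grip_width: 0.0156
```

```bash
python3 - <<'E'
from h import *
st()
E
```

```text
54.875 [ 0.3983 -0.2374  0.097 ] [[0.004, 0.049, 0.999], [-0.0, 0.999, -0.049], [-1.0, -0.0, 0.004]] q [-0.7812  0.5307  1.9472  0.0046  0.6605 -0.7358] F [-0.6988 -0.6692 -0.5098] 0.015589782361691642
```

arm_command(
  plan=[
    [-1.5,0,0,0,0,0,1],
    [-3,0,0,0,0,0,1],
    [-3,0,0,0,0,0,1],
    [-3,0,0,0,0,0,1],
    [-3,0,0,0,0,0,1],
    [-3,0,0,0,0,0,1],
    [-2,0,0,0,0,0,1],
    [0,0,0,0,0,0,1],
  ],
)

```text
time: 55.88
position: [0.3964, -0.2363, 0.2868]
tool_rot: [0.018, 0.706, -0.017, 0.707]
ft_force: [0.4, 0.4, -0.3]
grip_width: 0.0153
```

```bash
python3 - <<'E'
from h import *
rows([(.42,-.1,.29),(.42,.12,.29),(.5515,.198,.26)],-.05,1,.05)
E
```

```text
55.875 [ 0.3964 -0.2363  0.2868] [[0.002, 0.049, 0.999], [0.002, 0.999, -0.049], [-1.0, 0.002, 0.002]] q [-0.7825  0.2224  1.7415  0.0032  1.1781 -0.7345] F [ 0.427   0.3797 -0.2987] 0.015319983434874056
12
[[-0.09,4.58,0.56,0.0,0.0,-0.0,1],[-0.1,4.58,0.56,0.0,0.0,-0.0,1],[-0.1,4.58,0.56,0.0,0.0,-0.0,1],[0.01,4.39,-0.22,0.0,0.0,-0.0,1],[0.01,4.39,-0.22,0.0,0.0,-0.0,1],[0.01,4.39,-0.22,0.0,0.0,-0.0,1],[0.01,4.39,-0.22,0.0,0.0,-0.0,1],[0.0,4.39,-0.22,0.0,0.0,-0.0,1],[0.75,2.11,3.19,0.0,0.0,-0.0,1],[0.75,2.11,3.19,0.0,0.0,-0.0,1],[0.75,2.11,3.19,0.0,0.0,-0.0,1],[0.75,2.11,3.19,0.0,0.0,-0.0,1]]
```

arm_command(
  plan=[
    [0,4.5,0.6,0,0,0,1],
    [0,4.5,0.6,0,0,0,1],
    [0,4.5,0.6,0,0,0,1],
    [0,4.4,-0.2,0,0,0,1],
    [0,4.4,-0.2,0,0,0,1],
    [0,4.4,-0.2,0,0,0,1],
    [0,4.4,-0.2,0,0,0,1],
    [0,4.4,-0.2,0,0,0,1],
    [0,2.1,3.2,0,0,0,1],
    [0,2.1,3.2,0,0,0,1],
    [0,2.1,3.2,0,0,0,1],
    [0,0,0,0,0,0,1],
  ],
)

```text
time: 57.38
position: [0.5161, 0.1892, 0.271]
tool_rot: [0.02, 0.715, -0.017, 0.699]
ft_force: [-0.0, 0.4, -1.4]
grip_width: 0.0151
```

```bash
python3 - <<'E'
from h import *
for n in('top3','scene3'):
    c=[np.load(n+'.npz')[f'arr_{i}'] for i in range(5)]
    u,v=proj(c,(.551,.2,.12)).round().astype(int); g=c[0][v-8:v+9,u-8:u+9].min(-1).astype(float)
    m=(g>190).astype('u1'); k,l,s,ce=cv2.connectedComponentsWithStats(m); print(n,u,v)
    for i in range(1,k):
        if s[i,4]>4: print(s[i],ray(c,ce[i][0]+u-8,ce[i][1]+v-8,.12))
rows([(.551,.199,.26)],-.05,1,.05)
E
```

```text
top3 243 185
[ 8  7  4  4 16] [0.55094301 0.19683435 0.12      ]
scene3 393 175
[7 7 3 2 5] [0.55041468 0.20086586 0.12      ]
[ 5 15  3  2  5] [0.56899766 0.17372798 0.12      ]
57.375 [0.5161 0.1892 0.271 ] [[-0.023, 0.052, 0.998], [0.005, 0.999, -0.052], [-1.0, 0.004, -0.024]] q [0.1434 0.3793 1.5492 0.0086 1.2356 0.1922] F [-0.0341  0.4271 -1.3581] 0.015073471477905978
1
[[1.03,1.16,3.46,-0.002,-0.024,-0.004,1]]
```

arm_command(
  plan=[
    [0,1.1,3.4,0,-0.024,0,1],
    [0,0,0,0,0,0,1],
    [0,0,0,0,0,0,1],
  ],
)

```text
time: 57.75
position: [0.5462, 0.1973, 0.2657]
tool_rot: [0.019, 0.711, -0.018, 0.703]
ft_force: [-0.3, -0.6, -1.0]
grip_width: 0.0156
```

```bash
python3 - <<'E'
from h import *
rows([(.5507,.199,.22)],-.05,1,.06)
E
```

```text
57.75 [0.5462 0.1973 0.2657] [[-0.011, 0.052, 0.999], [0.001, 0.999, -0.052], [-1.0, 0.001, -0.011]] q [0.1528 0.4247 1.4879 0.0029 1.2395 0.2035] F [-0.3414 -0.5921 -1.031 ] 0.015605553010004542
1
[[4.57,0.19,0.49,-0.002,-0.011,-0.001,1]]
```

arm_command(
  plan=[
    [2,0.2,0.4,0,-0.01,0,1],
    [2,0,0,0,0,0,1],
    [0.6,0,0,0,0,0,1],
    [0,0,0,0,0,0,1],
  ],
)

```text
time: 58.25
position: [0.5455, 0.1974, 0.2185]
tool_rot: [0.018, 0.709, -0.019, 0.705]
ft_force: [0.1, -0.2, 0.6]
grip_width: 0.0155
```

```bash
python3 - <<'E'
from h import *
o=rows([(.5507,.199,.20)],-.05,1,.06)
s=cam('scene');b=cv2.resize(s[0][140:220,340:440],None,fx=6,fy=6,interpolation=cv2.INTER_CUBIC);cv2.imwrite('pics/s11.png',b)
E
```

```text
58.25 [0.5455 0.1974 0.2185] [[-0.005, 0.053, 0.999], [-0.0, 0.999, -0.053], [-1.0, -0.001, -0.005]] q [0.1545 0.4737 1.5483 0.0004 1.1248 0.207 ] F [ 0.1469 -0.2422  0.5972] 0.01546097160993731
1
[[1.85,0.19,0.52,-0.003,-0.005,0.001,1]]
```

View pics/s11.png

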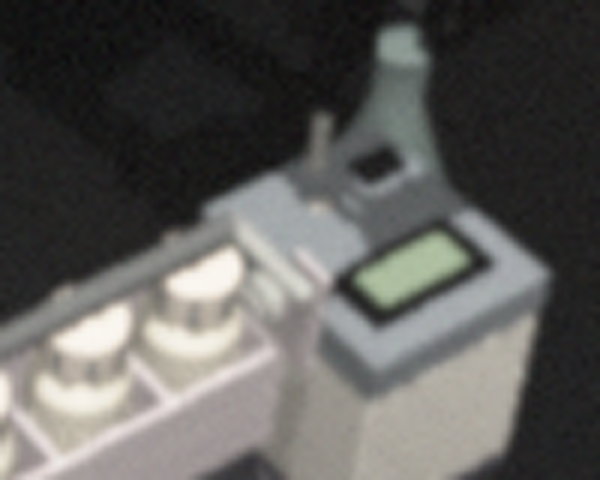

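The stylus tip ends near crop (320,172), and the button recess is just below it at (320,208).

```bash
python3 - <<'E'
from h import *
s=cam('scene'); t=cam('top')
print('tip',ray(s,393.0,168.4,.1415), 'proj tip',proj(s,(.545,.1974,.1415)),'button',ray(s,393.0,174.4,.12))
for z in(.17,.175,.18,.185,.19):
    a,b=ray(t,275,175,z),ray(t,335,180,z);c,d=ray(s,345,193.8,z),ray(s,376.6,178.8,z)
    f=lambda a,b,y:a[0]+(b[0]-a[0])*(y-a[1])/(b[1]-a[1]); print(z,f(a,b,.035),f(c,d,.035))
rows([(.5507,.199,.20)],-.05,1,.06)
E
```

```text
tip [0.54785629 0.19960955 0.1415    ] proj tip [391.6679035  168.19191363] button [0.55006993 0.20044284 0.12      ]
0.17 0.5698374864633037 0.5597857878905533
0.175 0.5689462039192577 0.5636500768649297
0.18 0.5680549213752117 0.5675143658393059
0.185 0.5671636388311656 0.5713786548136826
0.19 0.5662723562871196 0.5752429437880587
58.4 [0.5466 0.1977 0.2194] [[-0.003, 0.053, 0.999], [0.0, 0.999, -0.053], [-1.0, -0.0, -0.003]] q [0.1547 0.4731 1.5465 0.0005 1.1246 0.207 ] F [ 0.9093  0.3404 -0.5444] 0.01539590817870999
1
[[1.94,0.15,0.41,-0.003,-0.003,0.0,1]]
```

arm_command(
  plan=[
    [0,0.1,0.35,0,0,0,1],
    [0.8,0,0.05,0,0,0,1],
    [0,0,0,0,0,0,1],
  ],
)

```text
time: 58.78
position: [0.5518, 0.1987, 0.2123]
tool_rot: [0.019, 0.707, -0.018, 0.707]
ft_force: [-0.6, -0.7, 0.4]
grip_width: 0.0155
```

arm_command(
  plan=[
    [0.8,0,0,0,0,0,1],
    [0.3,0,0,0,0,0,1],
    [0,0,0,0,0,0,1],
  ],
)

```text
time: 59.15
position: [0.5516, 0.1987, 0.2]
tool_rot: [0.019, 0.707, -0.018, 0.707]
ft_force: [-0.0, 0.0, -0.4]
grip_width: 0.0158
```

arm_command(
  plan=[
    [0.4,0,0,0,0,0,1],
    [0.3,0,0,0,0,0,1],
    [0.3,0,0,0,0,0,1],
  ],
)

```text
time: 59.52
position: [0.5523, 0.1988, 0.1914]
tool_rot: [0.019, 0.706, -0.018, 0.707]
ft_force: [-3.1, -0.3, 16.5]
grip_width: 0.0158
```

arm_command(
  plan=[
    [0.4,0,0,0,0,0,1],
    [0.3,0,0,0,0,0,1],
  ],
)

```text
time: 59.78
position: [0.5526, 0.1992, 0.1912]
tool_rot: [0.019, 0.706, -0.018, 0.708]
ft_force: [-5.2, -1.4, 17.3]
grip_width: 0.0155
```

Hard stop reached at the expected depth with 17 N. Next I retract and take the stylus back.

arm_command(
  plan=[
    [-1.5,0,0,0,0,0,1],
    [-3,0,0,0,0,0,1],
    [-3.5,0,0,0,0,0,1],
    [-2.5,0,-3,0,0,0,1],
    [0,-2.5,-4,0,0,0,1],
    [0,-3,-4,0,0,0,1],
    [0,-4.5,-2,0,0,0,1],
    [0,-4.8,0,0,0,0,1],
    [0,-4.8,0,0,0,0,1],
    [0,-4.8,0,0,0,0,1],
    [0,-4.8,0,0,0,0,1],
    [0,-4.8,0,0,0,0,1],
  ],
)

```text
time: 61.28
position: [0.4013, -0.1398, 0.2971]
tool_rot: [0.016, 0.703, -0.015, 0.711]
ft_force: [0.3, -0.2, -0.5]
grip_width: 0.0158
```

```bash
python3 - <<'E'
from h import *
rows([(.3983,-.2374,.27)],-.05,1,.05)
E
```

```text
61.275 [ 0.4013 -0.1398  0.2971] [[0.012, 0.044, 0.999], [0.001, 0.999, -0.044], [-1.0, 0.001, 0.012]] q [-0.6051  0.1481  1.8087  0.0081  1.1753 -0.5642] F [ 0.289  -0.1967 -0.5395] 0.01575183290126407
3
[[0.9,-3.26,0.03,0.002,0.004,-0.0,1],[0.9,-3.25,0.04,0.002,0.004,-0.0,1],[0.9,-3.25,0.05,0.002,0.004,-0.0,1]]
```

arm_command(
  plan=[
    [0.5,-3.2,0,0,0.012,0,1],
    [0.5,-3.2,0,0,0,0,1],
    [0.5,-2.8,0,0,0,0,1],
    [0,0,0,0,0,0,1],
    [3,0,0,0,0,0,1],
    [3.5,0,0,0,0,0,1],
    [3,0,0,0,0,0,1],
    [0,0,0,0,0,0,1],
  ],
)

```text
time: 62.28
position: [0.3971, -0.2357, 0.1845]
tool_rot: [0.018, 0.706, -0.017, 0.708]
ft_force: [-0.0, 0.2, -0.1]
grip_width: 0.0157
```

```bash
python3 - <<'E'
from h import *
rows([(.3983,-.2374,.145)],-.05,1,.1)
E
```

```text
62.275 [ 0.3971 -0.2357  0.1845] [[0.003, 0.05, 0.999], [0.0, 0.999, -0.05], [-1.0, 0.001, 0.003]] q [-0.78    0.3681  1.8735  0.0033  0.898  -0.7322] F [-0.0254  0.2117 -0.0638] 0.01569062334191297
1
[[3.95,-0.17,0.11,0.0,0.003,-0.001,1]]
```

arm_command(
  plan=[
    [2,-0.15,0.1,0,0.003,0,1],
    [1.5,0,0,0,0,0,1],
    [0,0,0,0,0,0,1],
  ],
)

```text
time: 62.65
position: [0.4005, -0.237, 0.1524]
tool_rot: [0.016, 0.705, -0.018, 0.709]
ft_force: [-0.2, -0.3, -0.6]
grip_width: 0.0152
```

```bash
python3 - <<'E'
from h import *
rows([(.3983,-.2374,.142)],-.05,1,.1)
E
```

```text
62.65 [ 0.4005 -0.237   0.1524] [[0.005, 0.048, 0.999], [-0.003, 0.999, -0.048], [-1.0, -0.003, 0.005]] q [-0.7761  0.4267  1.8999  0.0016  0.8095 -0.7293] F [-0.1968 -0.3193 -0.6289] 0.015201694695344502
1
[[1.03,-0.04,-0.22,0.002,0.005,0.003,1]]
```

arm_command(
  plan=[
    [0.6,0,-0.25,0,0.004,0.003,1],
    [0,0,0,0,0,0,1],
    [0,0,0,0,0,0,1],
  ],
)

```text
time: 63.02
position: [0.3993, -0.2377, 0.1487]
tool_rot: [0.016, 0.705, -0.018, 0.709]
ft_force: [-0.4, 0.2, -0.4]
grip_width: 0.0153
```

arm_command(
  plan=[
    [0,0,0,0,0,0,1],
  ],
)

```text
time: 63.15
position: [0.3994, -0.2378, 0.149]
tool_rot: [0.015, 0.705, -0.018, 0.709]
ft_force: [-0.0, -0.9, -0.5]
grip_width: 0.0157
```

arm_command(
  plan=[
    [0.6,0.05,-0.15,0,0.005,0,1],
    [0.4,0,-0.05,0,0,0,1],
    [0,0,0,0,0,0,1],
  ],
)

```text
time: 63.52
position: [0.3972, -0.2372, 0.1383]
tool_rot: [0.016, 0.707, -0.018, 0.707]
ft_force: [-0.3, -0.4, -0.6]
grip_width: 0.0153
```

arm_command(
  plan=[
    [0.3,0,-0.05,0,0,0,1],
    [0.3,0,0,0,0,0,1],
    [0,0,0,0,0,0,1],
  ],
)

```text
time: 63.9
position: [0.3967, -0.2372, 0.1317]
tool_rot: [0.016, 0.707, -0.018, 0.707]
ft_force: [-0.9, 0.5, -1.2]
grip_width: 0.0157
```

arm_command(
  plan=[
    [0.5,0,0.1,0,0,0,1],
    [0.5,0,0,0,0,0,1],
    [0.5,0,0,0,0,0,1],
    [0,0,0,0,0,0,1],
  ],
)

```text
time: 64.4
position: [0.3978, -0.2373, 0.1156]
tool_rot: [0.016, 0.707, -0.018, 0.707]
ft_force: [0.8, 0.2, -1.2]
grip_width: 0.0154
```

arm_command(
  plan=[
    [0.6,0,0,0,0,0,1],
    [0.6,0,0,0,0,0,1],
    [0.4,0,0,0,0,0,1],
    [0,0,0,0,0,0,1],
  ],
)

```text
time: 64.9
position: [0.3978, -0.2374, 0.0983]
tool_rot: [0.016, 0.707, -0.018, 0.707]
ft_force: [-0.6, 0.1, -0.4]
grip_width: 0.0157
```

Nearly seated (0.097 was the rest height). I release and withdraw, then check everything.

arm_command(
  plan=[
    [0.1,0,0,0,0,0,1],
    [0,0,0,0,0,0,4],
    [0,0,0,0,0,0,4],
    [0,0,0,0,0,0,4],
    [-2,0,0,0,0,0,4],
    [-3,0,0,0,0,0,4],
    [-3.5,0,0,0,0,0,4],
    [-3.5,0,0,0,0,0,4],
    [-3.5,0,0,0,0,0,4],
    [0,-4,0,0,0,0,4],
    [0,-4,0,0,0,0,4],
    [0,0,0,0,0,0,4],
  ],
)

```text
time: 66.4
position: [0.3942, -0.3184, 0.2593]
tool_rot: [0.014, 0.706, -0.018, 0.707]
ft_force: [-0.1, 0.1, -0.2]
grip_width: 0.04
```

```bash
python3 - <<'E'
from h import *
st(); s=cam('scene'); t=cam('top')
cv2.imwrite('pics/fin.png',cv2.resize(s[0][125:305,150:450],None,fx=2.6,fy=2.6,interpolation=cv2.INTER_CUBIC))
s3=np.load('scene3.npz')['arr_0']
u,v=216,205
print('stylus diff vs before pick', np.abs(s[0][205:240,214:245].astype(int)-s3[205:240,214:245]).mean())
for n,(x,y,h) in dict(knob=(.5505,-.1537,.1995)).items(): print(n,proj(s,(x,y,h)))
P=cloud(s); print('knob pt',P[218,285])
E
```

```text
66.4 [ 0.3942 -0.3184  0.2593] [[0.001, 0.046, 0.999], [-0.006, 0.999, -0.046], [-1.0, -0.006, 0.001]] q [-0.8987  0.3201  1.6826 -0.0028  1.1338 -0.8517] F [-0.1069  0.1012 -0.2084] 0.04003231581955726
stylus diff vs before pick 19.81351766513057
knob [284.3774 218.274 ]
knob pt [ 0.5528 -0.1533  0.2024]
```

```bash
python3 - <<'E'
from h import *
s=cam('scene'); t=cam('top')
for r in range(207,237,3): print(r,s[0][r,214:238].mean(-1).astype(int).tolist())
T0=np.load('top0.npz')['arr_0'];T3=np.load('top3.npz')['arr_0'];S3=np.load('scene3.npz')['arr_0'];S0=np.load('scene0.npz')['arr_0']
d=lambda a,b,u,v,r:np.abs(a[v-r:v+r,u-r:u+r].astype(int)-b[v-r:v+r,u-r:u+r]).mean().round(1)
for n,(u,v) in dict(flask=(210,210),dish=(296,246),beaker=(206,145),reagent=(431,146),wash=(462,193),teal=(419,212),teal2=(447,238),orange=(423,268)).items(): print(n,d(t[0],T0,u,v,10))
print('machine vs top3',d(t[0],T3,300,180,20),d(t[0],T3,262,180,12),'scene bar',d(s[0],S3,350,195,15))
P=cloud(t); Q=cloud(s)
m=(np.abs(Q[...,0]-.398)<.02)&(np.abs(Q[...,1]+.237)<.02)&(Q[...,2]>.075)&(Q[...,2]<.2)
print('stylus pts',m.sum(),Q[m].mean(0),Q[m][:,2].max(), [Q[m][(Q[m][:,2]>a)&(Q[m][:,2]<=a+.025)].mean(0).round(4) for a in(.075,.1,.125)])
E
```

```text
207 [16, 17, 14, 19, 18, 19, 21, 13, 21, 23, 21, 25, 21, 18, 13, 15, 18, 19, 18, 14, 19, 18, 15, 21]
210 [21, 16, 14, 14, 19, 25, 25, 27, 22, 26, 31, 48, 63, 49, 29, 22, 18, 18, 21, 19, 18, 17, 16, 21]
213 [17, 19, 21, 18, 17, 20, 35, 71, 90, 114, 125, 110, 82, 46, 24, 18, 17, 20, 17, 18, 16, 19, 21, 21]
216 [19, 20, 17, 18, 18, 12, 21, 19, 21, 21, 20, 21, 20, 24, 18, 16, 24, 17, 15, 22, 19, 25, 15, 17]
219 [21, 17, 18, 18, 17, 16, 20, 20, 15, 15, 20, 16, 22, 18, 20, 22, 31, 51, 72, 92, 110, 102, 79, 48]
222 [21, 22, 15, 17, 20, 20, 19, 17, 19, 19, 15, 17, 21, 19, 18, 28, 55, 92, 101, 110, 122, 129, 133, 128]
225 [17, 15, 19, 19, 23, 22, 30, 38, 51, 59, 52, 29, 22, 20, 21, 22, 31, 50, 67, 72, 84, 111, 129, 134]
228 [30, 40, 52, 63, 69, 72, 74, 71, 74, 74, 69, 56, 35, 18, 16, 17, 23, 28, 56, 80, 110, 127, 132, 135]
231 [74, 75, 77, 79, 73, 77, 73, 77, 73, 78, 73, 78, 61, 39, 20, 19, 23, 24, 34, 59, 70, 76, 83, 100]
234 [76, 74, 76, 74, 77, 88, 101, 110, 114, 101, 84, 77, 77, 66, 55, 45, 45, 56, 66, 68, 74, 75, 75, 75]
flask 2.5
dish 23.1
beaker 2.3
reagent 2.6
wash 5.8
teal 20.2
teal2 42.5
orange 56.7
machine vs top3 2.0 2.0 scene bar 2.0
stylus pts 157 [ 0.40068097 -0.23712315  0.12155611] 0.15726456018611779 [array([ 0.401 , -0.2371,  0.0872]), array([ 0.4018, -0.2376,  0.112 ]), array([ 0.4014, -0.2374,  0.137 ])]
```

arm_command(
  plan=[
    [-3,-4,0,0,0,0,4],
    [-3,-4,0,0,0,0,4],
    [0,-4,-2,0,0,0,4],
    [0,-4,-2,0,0,0,4],
    [0,-4,-3,0,0,0,4],
    [0,0,0,0,0,0,4],
  ],
)

```text
time: 67.35
position: [0.3155, -0.508, 0.318]
tool_rot: [0.013, 0.709, -0.009, 0.705]
ft_force: [0.1, -0.3, 0.2]
grip_width: 0.0404
```

```bash
python3 - <<'E'
from h import *
st();s=cam('scene'); t=cam('top')
T0=np.load('top0.npz')['arr_0'];S0=np.load('scene0.npz')['arr_0']
d=lambda a,b,u,v,r:np.abs(a[v-r:v+r,u-r:u+r].astype(int)-b[v-r:v+r,u-r:u+r]).mean().round(1)
tc=[t[0],t[1],t[2],t[3],t[4]]
for n,(u,v) in dict(dish=(296,246),wash=(462,193),teal=(419,212),teal2=(447,238),orange=(423,268)).items():
    print(n,'top',d(t[0],T0,u,v,10))
for n,(u,v) in dict(dish=(311,190),orange=(176,222),teal=(164,262),teal2=(211,265),wash=(165,320)).items(): print(n,'scene',d(s[0],S0,u,v,10))
E
```

```text
67.35 [ 0.3155 -0.508   0.318 ] [[-0.004, 0.032, 0.999], [0.005, 0.999, -0.032], [-1.0, 0.005, -0.005]] q [-1.2006  0.4015  1.3756 -0.0021  1.3711 -1.1684] F [ 0.0705 -0.3047  0.2287] 0.040391340159024354
dish top 5.7
wash top 5.0
teal top 3.4
teal2 top 3.6
orange top 23.5
dish scene 2.1
orange scene 4.2
teal scene 3.1
teal2 scene 2.4
wash scene 1.1
```

All unmoved (the remaining top-view difference at the orange pin is the arm overlapping it). Handing in.

```bash
python3 -c "
from h import *
print(workorder.hand_in())"
```

```text
the job is handed in; nothing more can be done
None
```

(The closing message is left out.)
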